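# Fetch a specimen jar from under the bench riser with a reacher

## Task

The jar with the yellow cap has slid to the back of the low clear riser. Take the reacher by its grip and trigger, slide its open jaws in around that jar, and squeeze the trigger by feel until the jaws hold the jar, gently, as the glass is thin; keep it held while you draw it out upright, well clear of the riser onto the open bench. Then let the jar go, back the reacher off it and lay the reacher down on the bench; do not touch the jar with your fingers, bump the riser, or shift the other jars, the beaker or the dishes.

Things in the scene. Friction and masses are not known exactly. Their poses are not given: they have to be found in the camera images.
- reacher_grip (a point): Where to hold the reacher: midway between the back of its fixed grip and the front of its trigger, 16 mm above its underside. x runs along the shaft to the jaws, y out from the shaft to the butt, z up. Grip and trigger are bars along y (-40 to +27 mm), 57 mm over both: one finger behind the grip (flat face at x -28 mm), one before the trigger (face at +28 mm, 26 mm tall). Clear for 25 mm around
- reacher: Grey pistol-grip reacher, 0.15 kg, lying on its side, 32 mm thick at the grip, 325 mm long. Origin on its underside below the shaft's centre line, 3.7 mm to +x and 65 mm to -y of reacher_grip, same axes; z is 0 when it lies on the bench. Balances 88 mm ahead and 42 mm to -y of reacher_grip. Only the trigger spring's push on the fingers keeps it in the hand: carry it with the trigger 2 or 3 mm squeezed
- reacher_trigger (a joint): Squeeze of the blue trigger, rad: 0 released, jaws open; 0.40 fully squeezed. At reacher_grip that is 20 mm (57 down to 37 mm over both), the trigger's pin being 51 mm from there. The return spring pushes there with 5 N at rest, 8 N fully squeezed (friction may add 3 N); with a jar in the jaws the push rises by a further 1.5 N per newton on the jar. The moving jaw turns 1.15 times as far
- reacher_throat (a point): Where an item should be when the jaws close, fixed to the shaft, axes as reacher_grip: 266 mm ahead (x) of it, 55 mm to -y, 16 mm above the underside. The two jaws are black rubber pads 48 mm long and 22 mm tall (x -20 to +28 mm, z -11 to +11 mm here). Open, all in all they reach up to 40 mm to either side (y) of this point; the head, 40 mm wide, ends 48 mm behind it
- reacher_setpin (a point): Pin of the set jaw, on the -y side of the head, 62 mm behind reacher_throat. The set jaw runs ahead along x, its pad's face about 24 mm to -y of reacher_throat; it sits on a stiff friction joint and is bent in or out by up to 6 mm at the pad, differently each time and not measured, so how far to squeeze must be felt
- reacher_jaw: Moving jaw, origin on its pin, 62 mm behind and 4 mm to +y of reacher_throat. Released, its pad is splayed 0.32 rad, its face 24 mm to +y of reacher_throat. Closing, it first slides the jar over to the set jaw (little force), then clamps it, from a trigger of 0.20 to 0.36 rad on; its pad is firm: each further mm of squeeze at the grip puts 2 to 3 N more on the jar
- jar_yellow_center (a point): Centre (half-way up) of the jar to fetch: thin amber glass with a yellow screw cap and a paper band, 0.04 to 0.09 kg, standing under the riser 110 to 135 mm behind its front edge, the other two jars 70 mm or more to the side. Body 28 mm in diameter up to 32 mm, cap 26 mm, 46 mm tall in all
- jar_yellow: The same jar, origin at the centre of its underside
- riser: Low clear acrylic riser fixed to the bench, open only in front; origin on the bench under its centre, x pointing in from front to back, y left as one looks in. 200 mm deep (front edge at x -100 mm), 340 mm wide; walls and deck 6 mm; 62 mm clear under the deck. Slide boxes and a timer on the back 40 mm of the deck, up to 114 mm above the bench
- jar_white: Bystander under the riser: clear jar, white cap, same size as the yellow one; origin at the centre of its underside
- jar_blue: Bystander under the riser: clear jar, blue cap, same size as the yellow one; origin at the centre of its underside
- beaker: Bystander: glass beaker, 68 mm diameter, 90 mm tall, on the open bench; origin under its centre
- petri_stack: Bystander: stack of four petri dishes, 93 mm diameter, 58 mm tall; origin under its centre

How it is judged:
On the way, in this order (a step that is already met when the one before it is completed fails the run):
1. the reacher's jaws, squeezed shut by the trigger, hold the yellow-capped jar under the riser (the moving jaw presses it with more than 1 N) (contact force between reacher_jaw and jar_yellow above 1 N and x of jar_yellow_center in the frame of riser above -0.06 m and value of joint reacher_trigger above 0.12 rad), for 0.3 s.
2. the jar has been drawn out, still held between the jaws (more than 0.4 N), all of it at least 20 mm clear of the riser's front edge (contact force between reacher_jaw and jar_yellow above 0.4 N and x of jar_yellow_center in the frame of riser below -0.134 m), for 0.2 s.
At the end, for the whole second after the job is handed in: The yellow-capped jar stands upright (within 0.1 rad) and at rest on the bench, all of it at least 20 mm clear of the riser's front edge; the reacher lies flat (within 0.1 rad, underside within 8 mm of the bench) and still on the bench, touching neither jar nor riser (x of jar_yellow_center in the frame of riser below -0.134 m and angle between each of jar_yellow, reacher's own z axis and vertical below 0.1 rad and height (world z) of jar_yellow below 0.004 m and linear speed of each of jar_yellow, reacher below 0.01 m/s and contact force between reacher and jar_yellow below 0.02 N and height (world z) of reacher below 0.008 m and contact force between reacher and riser below 0.02 N).
It fails at once if the moving jaw presses the jar with more than 5 N (the thin glass would crack) (contact force between reacher_jaw and jar_yellow above 5 N).
It fails at once if the jar is tipped by more than 0.4 rad (angle between jar_yellow's own z axis and vertical above 0.4 rad).
It fails at once if the jar is touched by the gripper or the arm (contact force between any of the fingers, the arm and jar_yellow above 0.3 N).
It fails at once if the riser is bumped with more than 8 N (contact force between riser and anything else above 8 N).
It fails at once if another jar, the beaker or the dishes are shifted by more than 15 mm (distance of any of jar_white, jar_blue, beaker, petri_stack from where it was at the start of the episode above 0.015 m).
It also fails if it takes over 58 s, if anything falls off the work surface, if the arm or the gripper's body presses on something with over 40 N, if the wrist force passes 120 N, or if a joint passes its speed limit or range.

## Robot

A 6-joint arm with a two-finger parallel gripper is mounted at the origin on the work surface. World frame = base frame: x ahead of the robot, y to its left, z up, the work surface at z = 0. Lengths are in m, angles in rad, forces in N, time in s.
With the tool pointing down it reaches from about 0.35 to 0.85 m from the base axis. Payload 8.1 kg.
Tool frame: the origin (TCP) lies at the very end of the fingers, on their centre line; the grasp point (between the pads) lies 19 mm behind it (grasp_offset is the distance from the TCP to the grasp point, in m); z points along the fingers, y is the direction in which the jaws open and shut (so a half turn about z gives the same grasp; the last joint's range is limited). The gripper opens to 93 mm and grips with 3 to 60 N. Pads are 15 mm wide; open, the fingers measure 128 mm over their backs; the gripper's body (75 mm by 188 mm) begins 65 mm behind the grasp point.
Start: joints at [1.146, 0.13, 1.488, -0, 1.523, -0.085], TCP at [0.2, 0.566, 0.219] pointing down, gripper open.
Joint ranges: [-2.96, 2.96], [-0.89, 2.26], [0.02, 2.5], [-1.34, 4.48], [0, 2.73], [-2.66, 2.66]. Speed limits (rad/s): [2.39, 2.39, 2.79, 3.14, 3.14, 3.14].

## Interface

Orientations are given as a rotation vector (axis times angle).
In Python, from plant import read_state, read_camera, close_job, search_frame, masks_of, grasp_offset gives the robot as it stands.
- The arm moves only by the tool drive_tool, never from a script. Its argument "plan" is a list of rows, each an object with "claw": the closure, from 0 (fully open) to 1 (shut); "linear": the shift along the tool's x, y, z in cm, a list of three; "angular": the turn, a rotation vector about the tool's x, y, z in degrees, a list of three. In form: [{"claw": claw, "linear": [tx, ty, tz], "angular": [ax, ay, az]}, ...]. A call has 1 to 12 rows; each row shifts and turns the commanded pose from where the row before left it, along the tool's axes as they then stand; what a row does not reach is not made up. A row lasts 1/8 s, in which the tool goes at most 62.5 mm and 10.7 degrees, less where a joint would pass 70% of its speed; a pose out of reach is approached as far as the arm can. A call is refused whole if a number of a shift passes 6.25 or a number of a turn 10.7, either way. A call with a gripper value outside its range is refused whole. The fingers move at their own pace and stop on an object; "newtons" is the grip in N (left out, the last holds). Time passes only in rows, so rows that do not move let the fingers close. It gives the time, the measured TCP pose, the force and the opening at its end, in the units of the state.
- read_state(): the state, without advancing time (a new reading comes with each control period).
- read_camera(name): name is "scene" or "top" or "wrist"; returns a dict with "pixels" (384x512x3 uint8, red, green, blue), "K" (3x3 intrinsics, pixels), "xyz" and "attitude" of the camera in the world. Camera axes: x right, y up, looking along -z (the intrinsics and any distortion apply to the point x, -y, -z); pixel columns grow to the right and rows downward; lengths in m; the calibration is good to about 2 mm. A picture is of the moment at which its call begins. There is no depth.
- close_job(): hands the job in, once; it reports no verdict.
Trained networks look in a picture, given as the dict that the camera call returned (one of the last four; its "shot" number tells which), for a name from the list of things; names that differ only in an ending like _2 or _b are one class to them, and where a whole thing is asked for, a point or a joint stands for the part that bears it (a point fixed in the world has none). Each returns a list of dicts, best first, with "p" (0 to 1); they miss things now and then, are a little off and sometimes report something else, mostly with a low value. They report only what shows in the picture. A call takes as long as a camera call.
- search_frame(picture, label): "at" ([x, y, z] in m, in world coordinates, good to about 4 mm: the middle of the surface that is visible of it).
- masks_of(picture, label): "mask" (384x512 bool, what is visible of it).
The state is a dict: "t": time; "q": joint angles; "dq": joint speeds; "joint_torque": joint torques, N m; "tool_pos": TCP position; "orientation": TCP orientation; "force": force on the tool from outside, world axes, zero at the start; "wrist_torque": the same for the moment, N m; "opening": finger opening in m.
Only numpy, scipy, OpenCV 4.12 (cv2) and the standard library are available. Lean on these libraries where they do the work, as an engineer would, in place of code of your own. Each camera call takes 0.05 s, during which the arm holds its last target.

## Working session

There is one attempt and no reset: what is moved stays moved. The work goes in short steps, Python scripts to look and compute and a tool call to move; the robot and the scene stay as the last step left them, time stands still between calls to the robot, and variables do not carry over. Pictures are saved under pics/ and viewed, and the job is handed in when it is done.

Besides the shell and the picture viewer there is one more tool, called after "Call:" as name([rows], argument=value, ...), one row to a line, values as JSON. drive_tool: Moves the arm, as the interface text tells. Its arguments: {"type":"object","properties":{"plan":{"type":"array"},"newtons":{"type":"number"}},"required":["plan"]}

```bash
mkdir -p pics; ls; python3 - <<'E'
from plant import *
import cv2,numpy as np
print(read_state(), grasp_offset)
for n in ["scene","top","wrist"]:
    p=read_camera(n); cv2.imwrite(f"pics/{n}0.png",p["pixels"][:,:,::-1])
    print(n,p["K"],p["xyz"],p["attitude"])
    for l in ["reacher","reacher_grip","reacher_throat","jar_yellow","jar_yellow_center","riser","jar_white","jar_blue","beaker","petri_stack","reacher_setpin","reacher_jaw"]:
        r=search_frame(p,l); print(l,[(np.round(a["at"],4).tolist(),round(a["p"],2)) for a in r[:2]])
print(read_state()["t"])
E
```

```text
pics
{'t': 0.0, 'q': array([ 1.14561848e+00,  1.31158080e-01,  1.48928453e+00, -7.94463415e-07,
        1.52298274e+00, -8.53725103e-02]), 'dq': array([ 8.21240093e-04,  1.10957723e-03, -1.31001172e-03, -1.50242015e-03,
        2.01581251e-04,  7.74422469e-05]), 'joint_torque': array([ 6.12098193e-04, -5.59862137e+01, -4.91744936e+01,  7.67344935e-02,
        3.60621780e-02, -1.53671253e-04]), 'tool_pos': array([0.19971056, 0.56518506, 0.2175864 ]), 'orientation': array([-5.31122259e-01, -3.09590102e+00,  2.78539405e-03]), 'force': array([-0.30295046, -0.6670688 ,  0.74971957]), 'wrist_torque': array([-0.07003467,  0.03107189, -0.00625244]), 'opening': 0.09322097849567448} 0.0188
scene [[383.29690554   0.         256.08045225]
 [  0.         383.29690554 187.88043879]
 [  0.           0.           1.        ]] [ 1.11048554 -0.18139666  0.72792454] [0.58139977 0.49934398 1.40927465]
reacher [([0.5181, -0.2021, 0.024], 0.9)]
reacher_grip [([0.5192, -0.2, 0.023], 0.67), ([0.5226, -0.4583, 0.0597], 0.58)]
reacher_throat [([0.517, -0.1981, 0.0274], 0.73)]
jar_yellow []
jar_yellow_center [
[... 782 characters left out ...]
7), ([0.5084, -0.225, 0.0278], 0.56)]
jar_white []
jar_blue []
beaker [([0.6357, -0.4726, 0.0502], 0.84)]
petri_stack [([0.5108, -0.463, 0.0565], 0.76)]
reacher_setpin [([0.5059, -0.2231, 0.0206], 0.81), ([0.5837, 0.1906, 0.0702], 0.37)]
reacher_jaw [([0.5052, -0.0139, 0.0214], 0.67)]
wrist [[269.44879685   0.         254.96658981]
 [  0.         269.44879685 193.04292448]
 [  0.           0.           1.        ]] [0.11989746 0.5943016  0.38531995] [-0.26801133 -0.19012812  1.22146352]
reacher []
reacher_grip []
reacher_throat []
jar_yellow []
jar_yellow_center []
riser [([0.4294, 0.2979, 0.0324], 0.65)]
jar_white []
jar_blue []
beaker []
petri_stack []
reacher_setpin []
reacher_jaw []
1.95
```

View pics/top0.png

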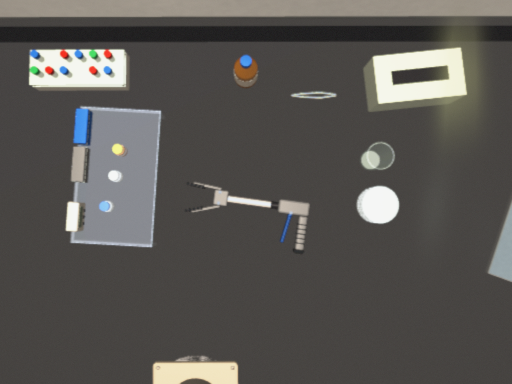

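View pics/scene0.png

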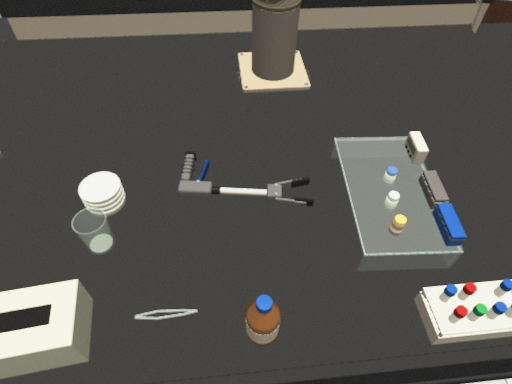

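View pics/wrist0.png

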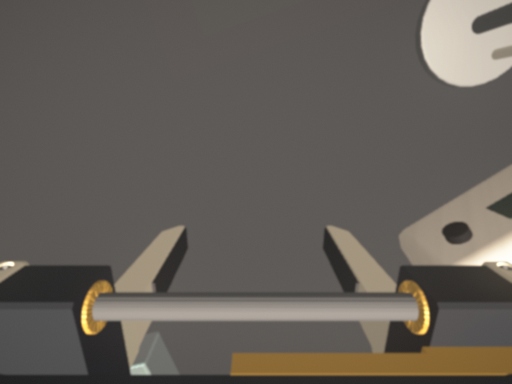

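```bash
python3 - <<'E'
import cv2
a=cv2.imread("pics/top0.png")
cv2.imwrite("pics/t_riser.png",cv2.resize(a[95:255,60:170],None,fx=5,fy=5,interpolation=cv2.INTER_CUBIC)[:800][:600] if 0 else cv2.resize(a[100:250,60:170],None,fx=4,fy=4,interpolation=cv2.INTER_CUBIC))
cv2.imwrite("pics/t_reach.png",cv2.resize(a[170:260,180:320],None,fx=5.5,fy=5.5,interpolation=cv2.INTER_CUBIC))
a=cv2.imread("pics/scene0.png")
cv2.imwrite("pics/s_reach.png",cv2.resize(a[140:220,170:320],None,fx=5,fy=5,interpolation=cv2.INTER_CUBIC))
cv2.imwrite("pics/s_riser.png",cv2.resize(a[130:270,330:470],None,fx=4,fy=4,interpolation=cv2.INTER_CUBIC))
E
```

```text
(no output)
```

View pics/t_riser.png

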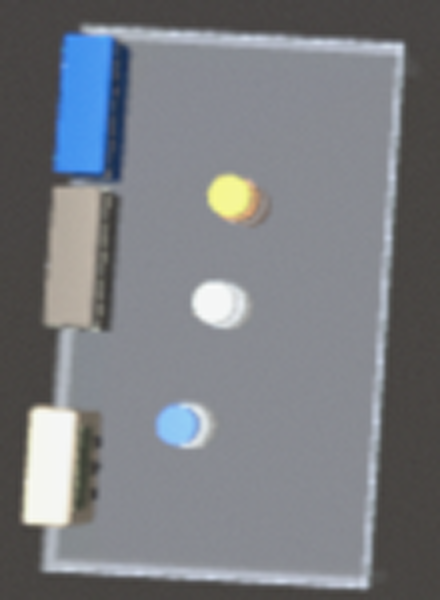

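View pics/t_reach.png

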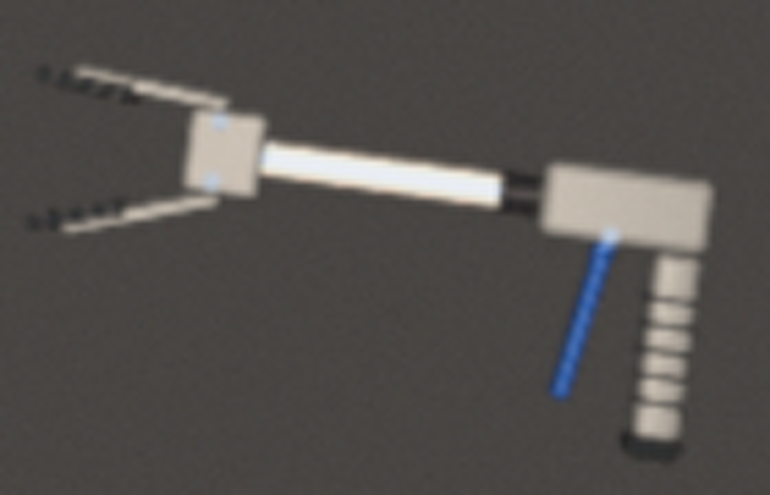

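View pics/s_reach.png

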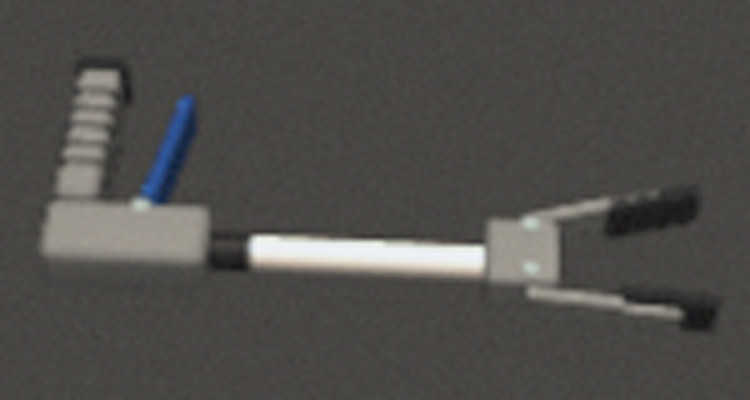

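View pics/s_riser.png

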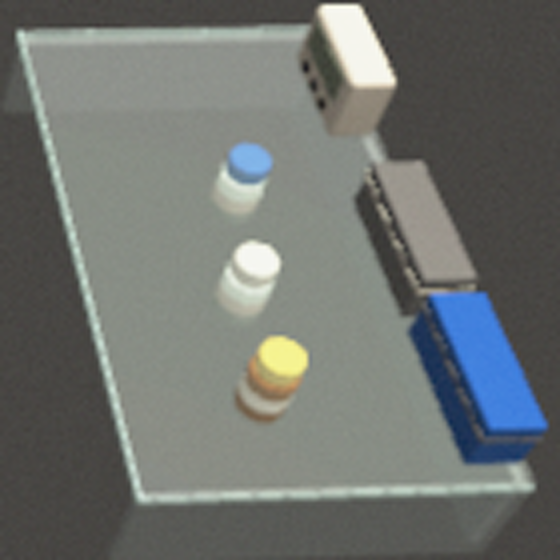

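```bash
cat > h.py <<'E'
import numpy as np,cv2
from scipy.spatial.transform import Rotation as R
CAM={"top":(np.array([[434.01792188,0,244.04917641],[0,434.01792188,193.32516568],[0,0,1]]),np.array([0.49185729,-0.12690398,1.14361714]),R.from_rotvec([0.0339584,-0.03659251,-1.5724213])),
"scene":(np.array([[383.29690554,0,256.08045225],[0,383.29690554,187.88043879],[0,0,1]]),np.array([1.11048554,-0.18139666,0.72792454]),R.from_rotvec([0.58139977,0.49934398,1.40927465]))}
def unproj(cam,uv,z):
    K,p,r=cam if not isinstance(cam,str) else CAM[cam]
    d=np.linalg.inv(K)@[uv[0],uv[1],1]; d=r.apply([d[0],-d[1],-d[2]])
    return p+d*(z-p[2])/d[2]
def proj(cam,X):
    K,p,r=cam if not isinstance(cam,str) else CAM[cam]
    c=r.inv().apply(np.asarray(X)-p); c=c*[1,-1,-1]; u=c@K.T
    return u[...,:2]/u[...,2:]
def crop(uv,s,off): return (np.array(uv)+.5)/s-.5+np.array(off)
E
python3 - <<'E'
from h import *
np.set_printoptions(precision=4,suppress=True)
def T(uv,z): return unproj("top",crop(uv,4,(60,100)),z)
def S(uv,z): return unproj("scene",crop(uv,4,(330,130)),z)
print("riser top FL,FR,BL,BR");
for c in [(404,42),(368,588),(82,26),(43,572)]: print(T(c,.068))
print("scene FL FR BL");
for c in [(142,500),(19,32),(532,488)]: print(S(c,.068))
for n,a,b in [("y",(231,198),(282,358)),("w",(217,302),(257,261)),("b",(179,425),(250,161))]: print(n,T(a,.046),S(b,.046))
def T(uv,z): return unproj("top",crop(uv,5.5,(180,170)),z)
def S(uv,z): return unproj("scene",crop(uv,5,(170,140)),z)
print("shaft",T((262,158),.022),T((502,190),.022), S((248,248),.022),S((486,262),.022))
print("pins",T((219,121),.03),T((211,181),.03),S((530,268),.03),S((531,223),.03))
print("body",*[T(c,.032) for c in [(545,163),(712,184),(705,250),(542,230)]])
print("trigpin",T((609,235),.032),S((141,204),.032))
print("grip bar top",T((677,258),.03),T((656,440),.03))
print("grip bar top",S((80,195),.03),S((103,70),.03))
print("trig",T((561,393),.029),S((187,100),.029))
E
```

```text
riser top FL,FR,BL,BR
[0.7489 0.0795 0.068 ]
[0.409  0.0994 0.068 ]
[0.7593 0.2809 0.068 ]
[0.4193 0.2999 0.068 ]
scene FL FR BL
[0.7481 0.0844 0.068 ]
[0.4085 0.1032 0.068 ]
[0.7595 0.2815 0.068 ]
y [0.6542 0.193  0.046 ] [0.6562 0.1958 0.046 ]
w [0.588  0.2011 0.046 ] [0.5881 0.205  0.046 ]
b [0.5101 0.2242 0.046 ] [0.511  0.2271 0.046 ]
shaft [ 0.5294 -0.0853  0.022 ] [ 0.5142 -0.1981  0.022 ] [ 0.5155 -0.1964  0.022 ] [ 0.5342 -0.0836  0.022 ]
pins [ 0.5465 -0.0655  0.03  ] [ 0.5185 -0.0618  0.03  ] [ 0.5462 -0.0645  0.03  ] [ 0.5184 -0.0602  0.03  ]
body [ 0.5265 -0.2175  0.032 ] [ 0.5166 -0.2953  0.032 ] [ 0.4859 -0.2918  0.032 ] [ 0.4953 -0.216   0.032 ]
trigpin [ 0.4929 -0.2471  0.032 ] [ 0.4918 -0.2462  0.032 ]
grip bar top [ 0.4822 -0.279   0.03  ] [ 0.3978 -0.2685  0.03  ]
grip bar top [ 0.4817 -0.2757  0.03  ] [ 0.3966 -0.2653  0.03  ]
trig [ 0.4195 -0.2246  0.029 ] [ 0.4207 -0.223   0.029 ]
```

Call:
drive_tool([
  {"claw": 0, "linear": [0, 0, 0], "angular": [0, 0, -5.9]},
  {"claw": 0, "linear": [0, 0, 0], "angular": [0, 0, -5.9]},
  {"claw": 0, "linear": [-4, -4.5, 0], "angular": [0, 0, 0]},
  {"claw": 0, "linear": [-4, -4.5, 0], "angular": [0, 0, 0]},
  {"claw": 0, "linear": [-4, -4.5, 0], "angular": [0, 0, 0]},
  {"claw": 0, "linear": [-4, -4.5, 0], "angular": [0, 0, 0]},
  {"claw": 0, "linear": [-4, -4.5, 0], "angular": [0, 0, 0]},
  {"claw": 0, "linear": [-4, -4.5, 0], "angular": [0, 0, 0]},
  {"claw": 0, "linear": [-2, -5, 0], "angular": [0, 0, 0]},
  {"claw": 0, "linear": [-2, -5, 0], "angular": [0, 0, 0]},
  {"claw": 0, "linear": [-2, -5, 0], "angular": [0, 0, 0]},
])

```text
t: 3.32
tool_pos: [0.4415, 0.1077, 0.2189]
orientation: [0.21, 3.134, 0.0]
force: [0.4, -0.3, -0.4]
opening: 0.0929
```

Call:
drive_tool([
  {"claw": 0, "linear": [-0.6, -4.5, 1], "angular": [0, 0, 0]},
  {"claw": 0, "linear": [-0.6, -4.5, 1], "angular": [0, 0, 0]},
  {"claw": 0, "linear": [-0.6, -4.5, 1], "angular": [0, 0, 0]},
  {"claw": 0, "linear": [-0.6, -4.5, 1], "angular": [0, 0, 0]},
  {"claw": 0, "linear": [-0.6, -4.5, 1], "angular": [0, 0, 0]},
  {"claw": 0, "linear": [-0.6, -4.5, 1], "angular": [0, 0, 0]},
  {"claw": 0, "linear": [-0.6, -4.5, 1], "angular": [0, 0, 0]},
  {"claw": 0, "linear": [-0.6, -4.5, 1], "angular": [0, 0, 0]},
  {"claw": 0, "linear": [0, 0, 1], "angular": [0, 0, 0]},
  {"claw": 0, "linear": [0, 0, 0], "angular": [0, 0, 0]},
])

```text
t: 4.58
tool_pos: [0.44, -0.2529, 0.1275]
orientation: [-0.211, -3.133, -0.003]
force: [0.2, 0.9, 0.4]
opening: 0.0929
```

```bash
python3 - <<'E'
from plant import *
from h import *
np.set_printoptions(precision=4,suppress=True)
s=read_state(); print(s["t"],s["tool_pos"],s["orientation"],s["opening"])
p=read_camera("wrist"); print(p["xyz"],p["attitude"])
im=p["pixels"][:,:,::-1].copy()
cam=(p["K"],p["xyz"],R.from_rotvec(p["attitude"]))
g=np.array([.4412,-.2555,.016]); xr=np.array([.132,.991,0]); yr=np.array([-.991,.132,0])
for a,b,z in [(0,0,.0),(-.028,0,0),(.028,0,0),(-.028,-.04,0),(-.028,.027,0),(.028,-.04,0),(.028,.027,0)]:
    u=proj(cam,g+a*xr+b*yr); cv2.circle(im,tuple(int(round(v)) for v in u),2,(0,0,255),-1)
cv2.imwrite("pics/w1.png",cv2.resize(im,None,fx=1.5,fy=1.5))
E
```

```text
4.575 [ 0.44   -0.2529  0.1275] [-0.211  -3.1326 -0.0025] 0.09291856279085671
[ 0.3562 -0.2415  0.2944] [-0.2505 -0.2213  1.4248]
```

View pics/w1.png

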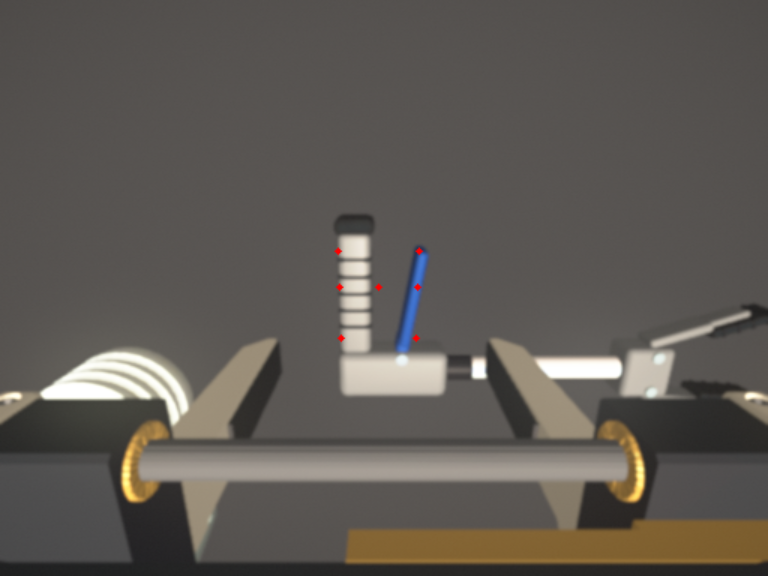

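Call:
drive_tool([
  {"claw": 0, "linear": [-0.1, -0.2, 3], "angular": [0, 0, 0]},
  {"claw": 0, "linear": [0, 0, 3], "angular": [0, 0, 0]},
  {"claw": 0, "linear": [0, 0, 3], "angular": [0, 0, 0]},
  {"claw": 0, "linear": [0, 0, 2], "angular": [0, 0, 0]},
  {"claw": 0, "linear": [0, 0, 1], "angular": [0, 0, 0]},
  {"claw": 0, "linear": [0, 0, 0], "angular": [0, 0, 0]},
  {"claw": 0, "linear": [0, 0, 0], "angular": [0, 0, 0]},
])

```text
t: 5.5
tool_pos: [0.4424, -0.2561, 0.0098]
orientation: [0.209, 3.133, -0.001]
force: [0.2, -0.3, 0.7]
opening: 0.0931
```

```bash
cat > snap.py <<'E'
import sys
from plant import *
from h import *
np.set_printoptions(precision=4,suppress=True)
def snap(cam,name,box=None,f=1.5):
    p=read_camera(cam); im=p["pixels"][:,:,::-1].copy()
    if box: x0,y0,x1,y1=box; im=im[y0:y1,x0:x1]
    cv2.imwrite(f"pics/{name}.png",cv2.resize(im,None,fx=f,fy=f,interpolation=cv2.INTER_CUBIC)); return p
def st():
    s=read_state(); print({k:np.round(s[k],4).tolist() for k in ["t","tool_pos","orientation","force","wrist_torque","opening"]})
E
python3 - <<'E'
from snap import *
st(); snap("wrist","w2")
E
```

```text
{'t': 5.5, 'tool_pos': [0.4424, -0.2561, 0.0098], 'orientation': [0.2093, 3.1331, -0.0015], 'force': [0.2164, -0.2521, 0.7461], 'wrist_torque': [0.0894, 0.0085, -0.0158], 'opening': 0.0931}
```

View pics/w2.png

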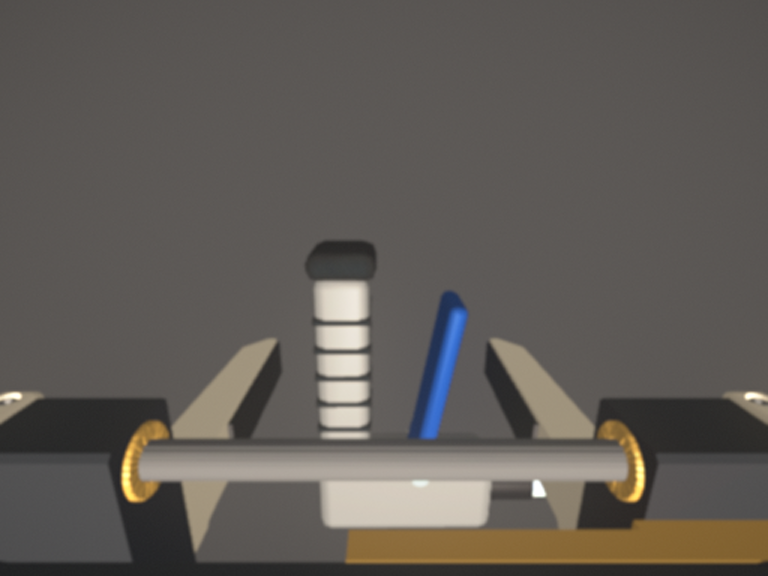

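Call:
drive_tool([
  {"claw": 0.2, "linear": [0, 0, 0.6], "angular": [0, 0, 0]},
  {"claw": 0.35, "linear": [0, 0, 0], "angular": [0, 0, 0]},
  {"claw": 0.38, "linear": [0, 0, 0], "angular": [0, 0, 0]},
  {"claw": 0.41, "linear": [0, 0, 0], "angular": [0, 0, 0]},
  {"claw": 0.41, "linear": [0, 0, 0], "angular": [0, 0, 0]},
  {"claw": 0.41, "linear": [0, 0, 0], "angular": [0, 0, 0]},
], newtons=4)

```text
t: 6.3
tool_pos: [0.4415, -0.2559, 0.0027]
orientation: [0.21, 3.135, -0.0]
force: [0.8, 1.0, 0.6]
opening: 0.0576
```

```bash
python3 - <<'E'
from snap import *
st(); snap("wrist","w3"); snap("top","t3",(180,170,320,260),5.5)
E
```

```text
{'t': 6.3, 'tool_pos': [0.4415, -0.2559, 0.0027], 'orientation': [0.2101, 3.1345, -0.0001], 'force': [0.7922, 0.9848, 0.6101], 'wrist_torque': [-0.0161, 0.0139, -0.0834], 'opening': 0.0576}
```

View pics/w3.png

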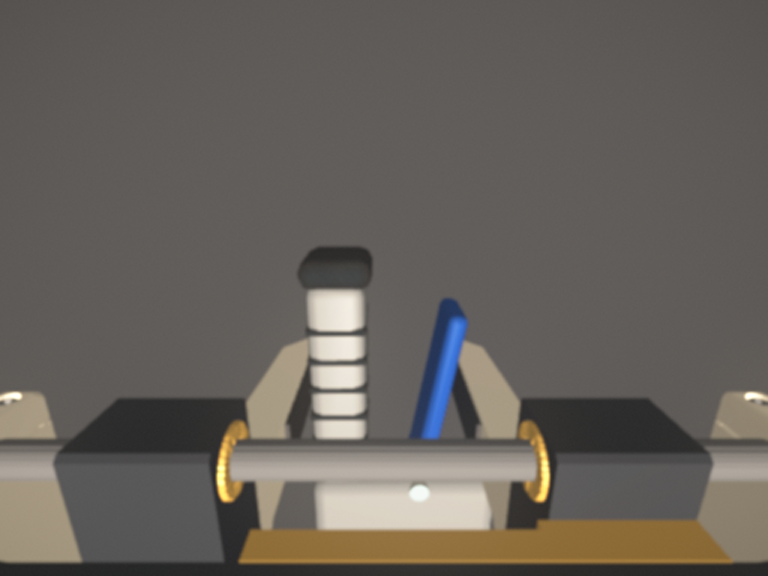

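View pics/t3.png

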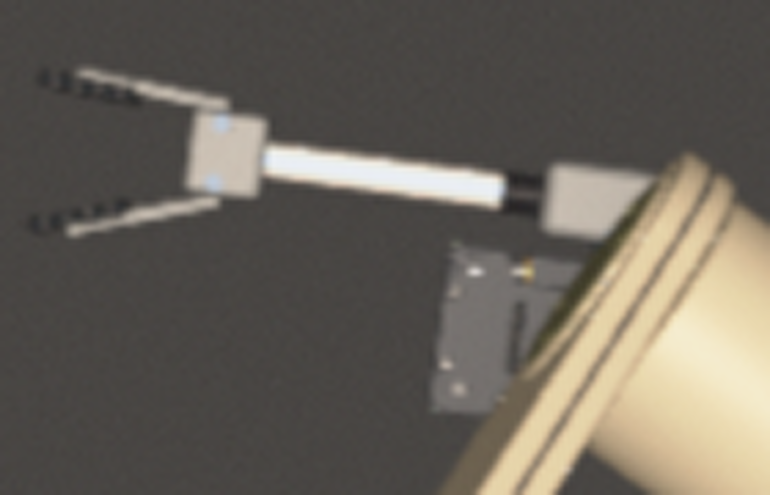

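Call:
drive_tool([
  {"claw": 0.42, "linear": [0, 0, 0], "angular": [0, 0, 0]},
  {"claw": 0.42, "linear": [0, 0, 0], "angular": [0, 0, 0]},
], newtons=6)

```text
t: 6.65
tool_pos: [0.4414, -0.256, 0.0027]
orientation: [-0.21, -3.135, 0.0]
force: [0.1, -0.4, -0.1]
opening: 0.054
```

Call:
drive_tool([
  {"claw": 0.42, "linear": [0, 0, 0], "angular": [0, 0, 0]},
  {"claw": 0.42, "linear": [0, 0, 0], "angular": [0, 0, 0]},
], newtons=7)

```text
t: 6.9
tool_pos: [0.4415, -0.256, 0.0027]
orientation: [0.21, 3.134, -0.0]
force: [-0.1, -0.1, 0.4]
opening: 0.0541
```

Call:
drive_tool([
  {"claw": 0.42, "linear": [0, 0, 0], "angular": [0, 0, 0]},
  {"claw": 0.42, "linear": [0, 0, 0], "angular": [0, 0, 0]},
], newtons=8)

```text
t: 7.15
tool_pos: [0.4415, -0.256, 0.0027]
orientation: [0.21, 3.134, -0.0]
force: [-0.3, -1.8, 0.9]
opening: 0.0541
```

Call:
drive_tool([
  {"claw": 0.42, "linear": [0, 0, -0.2], "angular": [0, 0, 0]},
  {"claw": 0.42, "linear": [0, 0, -0.2], "angular": [0, 0, 0]},
  {"claw": 0.42, "linear": [0, 0, -0.2], "angular": [0, 0, 0]},
  {"claw": 0.42, "linear": [0, 0, -0.2], "angular": [0, 0, 0]},
  {"claw": 0.42, "linear": [0, 0, 0], "angular": [0, 0, 0]},
], newtons=15)

```text
t: 7.78
tool_pos: [0.4416, -0.2559, 0.0109]
orientation: [0.21, 3.134, -0.0]
force: [0.6, -0.1, -0.1]
opening: 0.0543
```

```bash
python3 - <<'E'
from snap import *
st(); snap("scene","s4",(150,120,330,240),4.2); snap("top","t4",(180,170,320,260),5.5)
E
```

```text
{'t': 7.775, 'tool_pos': [0.4416, -0.2559, 0.0109], 'orientation': [0.2101, 3.1343, -0.0002], 'force': [0.6387, -0.0693, -0.1018], 'wrist_torque': [0.0046, -0.0534, -0.08], 'opening': 0.0543}
```

View pics/s4.png

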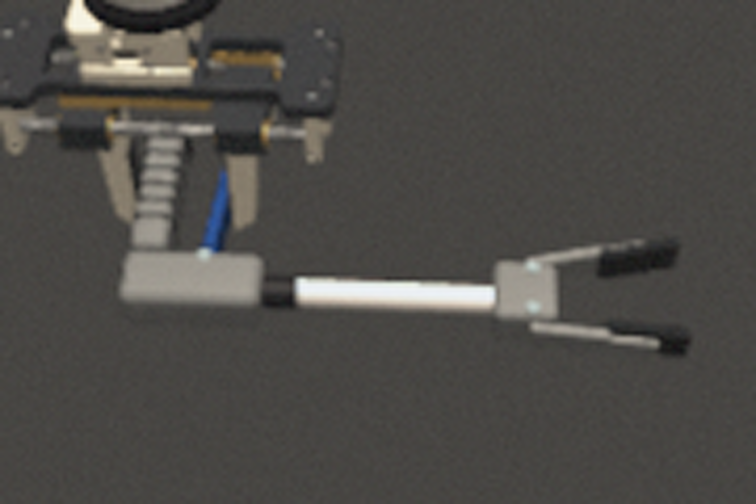

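View pics/t4.png

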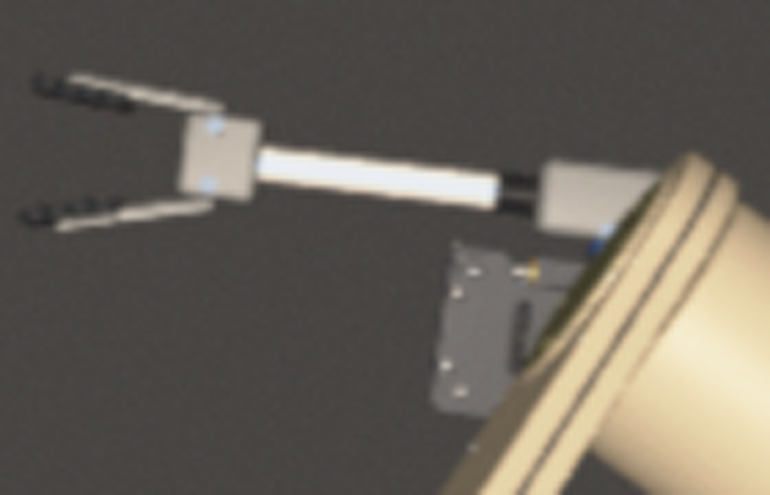

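```bash
cat >> h.py <<'E'
from scipy.optimize import least_squares
def tri(ut,us):
    f=lambda X: np.r_[proj("top",X)-ut,proj("scene",X)-us]
    r=least_squares(f,[.5,0,.03]); return r.x, np.abs(r.fun).max()
E
python3 - <<'E'
from h import *
np.set_printoptions(precision=4,suppress=True)
c=crop
print("before set",tri(c((219,121),5.5,(180,170)),c((530,268),5,(170,140))),"mov",tri(c((211,181),5.5,(180,170)),c((531,223),5,(170,140))))
print("after set",tri(c((214.5,126),5.5,(180,170)),c((533,307),4.2,(150,120))),"mov",tri(c((207,184.5),5.5,(180,170)),c((533,266),4.2,(150,120))))
print("trigpin before",tri(c((609,235),5.5,(180,170)),c((141,204),5,(170,140))), "after",tri(c((606,230),5.5,(180,170)),c((205,254),4.2,(150,120))))
E
```

```text
before set (array([ 0.5465, -0.065 ,  0.0305]), np.float64(0.21325070385333333)) mov (array([ 0.5186, -0.061 ,  0.0302]), np.float64(0.32879413423634674))
after set (array([ 0.5443, -0.0626,  0.0293]), np.float64(0.2987111717221467)) mov (array([ 0.5169, -0.0592,  0.0327]), np.float64(0.3550307974552709))
trigpin before (array([ 0.4929, -0.2465,  0.0333]), np.float64(0.1819835098391991)) after (array([ 0.4952, -0.2447,  0.0369]), np.float64(0.1974307660354384))
```

Call:
drive_tool([
  {"claw": 0.42, "linear": [0, 0, 0.4], "angular": [0, 0, 0]},
  {"claw": 0.42, "linear": [0, 0, 0.4], "angular": [0, 0, 0]},
  {"claw": 0.42, "linear": [-0.5, 0, 0], "angular": [0, 0, 0]},
  {"claw": 0.42, "linear": [-1, 0, 0], "angular": [0, 0, 0]},
  {"claw": 0.42, "linear": [-1, 0, 0], "angular": [0, 0, 0]},
  {"claw": 0.42, "linear": [-0.5, 0, 0], "angular": [0, 0, 0]},
  {"claw": 0.42, "linear": [0, 0, 0], "angular": [0, 0, 0]},
], newtons=15)

```text
t: 8.75
tool_pos: [0.4718, -0.2599, 0.0027]
orientation: [0.209, 3.134, -0.0]
force: [-0.6, -0.1, -1.1]
opening: 0.0541
```

```bash
python3 - <<'E'
from snap import *
st(); snap("scene","s5",(150,120,330,240),4.2); snap("top","t5",(180,150,320,240),5.5)
E
```

```text
{'t': 8.75, 'tool_pos': [0.4718, -0.2599, 0.0027], 'orientation': [0.2095, 3.1343, -0.0], 'force': [-0.6417, -0.1171, -1.0865], 'wrist_torque': [-0.0482, -0.0774, -0.0612], 'opening': 0.0541}
```

View pics/s5.png

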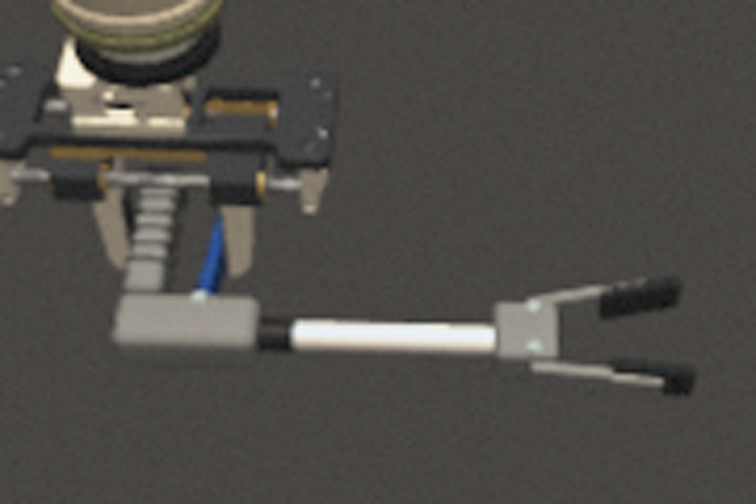

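View pics/t5.png

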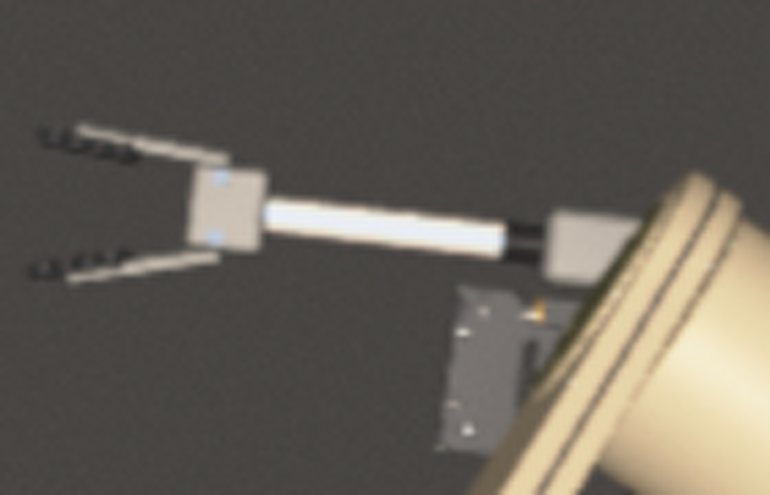

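```bash
cat >> h.py <<'E'
def reach(setp,movp,jar=(0.6555,0.1950),z=.03):
    s=unproj("top",setp,z); m=unproj("top",movp,z); mid=(s+m)/2
    return mid
def rel(p,th,orig):
    d=np.asarray(p)[:2]-orig[:2]; x=np.array([np.cos(th),np.sin(th)]); y=np.array([-x[1],x[0]]); return d@x,d@y
E
python3 - <<'E'
from h import *
np.set_printoptions(precision=4,suppress=True)
c=lambda u:crop(u,5.5,(180,150))
a,b=unproj("top",c((264,213.5)),.022),unproj("top",c((505,240)),.022)
print("shaft ang",np.degrees(np.arctan2(*(a-b)[[1,0]])))
s,m=unproj("top",c((220,177)),.03),unproj("top",c((214,237)),.03)
print(s,m,"perp ang",np.degrees(np.arctan2(*(s-m)[[1,0]]))+90)
mid=(s+m)/2
for th in (83,83.6,84.2):
    t=np.radians(th); x=np.array([np.cos(t),np.sin(t)]); y=np.array([-x[1],x[0]])
    thr=mid[:2]+.062*x+.010*y
    print(th,"throat",thr,"jar in throat",rel((.6555,.195),t,thr))
# set-jaw pad tips
for u in [(40,133),(138,155),(30,270),(128,255)]:
    P=unproj("top",c(u),.027); print(u,P[:2],rel(P,np.radians(83.6),thr))
E
```

```text
shaft ang 83.60985264916117
[ 0.5717 -0.066   0.03  ] [ 0.5437 -0.0632  0.03  ] perp ang 84.33427680476149
83 throat [ 0.5553 -0.0018] jar in throat (np.float64(0.20757959033481457), np.float64(-0.07542549525294004))
83.6 throat [ 0.5547 -0.0019] jar in throat (np.float64(0.2068796874528443), np.float64(-0.07824488720365558))
84.2 throat [ 0.554  -0.0019] jar in throat (np.float64(0.20615029888314612), np.float64(-0.08105679533343972))
(40, 133) [0.5928 0.0186] (np.float64(0.02471367112522507), np.float64(-0.03624768404478123))
(138, 155) [ 0.5824 -0.0274] (np.float64(-0.0221486500881384), np.float64(-0.03100798125984528))
(30, 270) [0.5285 0.023 ] (np.float64(0.021943134585896994), np.float64(0.028131343861521416))
(128, 255) [ 0.5355 -0.0228] (np.float64(-0.022826982854490002), np.float64(0.016129139060346857))
```

Call:
drive_tool([
  {"claw": 0.42, "linear": [-0.5, 0, 0], "angular": [0, 0, 0]},
  {"claw": 0.42, "linear": [-1, 0, 0], "angular": [0, 0, 0]},
  {"claw": 0.42, "linear": [-1.2, 0, 0], "angular": [0, 0, 0]},
  {"claw": 0.42, "linear": [-1.2, 0, 0], "angular": [0, 0, 0]},
  {"claw": 0.42, "linear": [-1.2, 0, 0], "angular": [0, 0, 0]},
  {"claw": 0.42, "linear": [-1.2, 0, 0], "angular": [0, 0, 0]},
  {"claw": 0.42, "linear": [-0.6, 0, 0], "angular": [0, 0, 0]},
  {"claw": 0.42, "linear": [0, 0.5, 0], "angular": [0, 0, 0]},
  {"claw": 0.42, "linear": [0, 1, 0], "angular": [0, 0, 0]},
  {"claw": 0.42, "linear": [0, 1, 0], "angular": [0, 0, 0]},
  {"claw": 0.42, "linear": [0, 0.5, 0], "angular": [0, 0, 0]},
  {"claw": 0.42, "linear": [0, 0, 0], "angular": [0, 0, 0]},
], newtons=15)

```text
t: 10.35
tool_pos: [0.5436, -0.2387, 0.0027]
orientation: [0.209, 3.135, 0.0]
force: [0.2, 0.5, -0.7]
opening: 0.0541
```

```bash
python3 - <<'E'
from snap import *
st(); snap("scene","s6",(230,150,420,270),4); snap("top","t6",(90,120,230,220),5.5)
E
```

```text
{'t': 10.35, 'tool_pos': [0.5436, -0.2387, 0.0027], 'orientation': [0.2088, 3.1346, 0.0003], 'force': [0.1874, 0.5355, -0.7394], 'wrist_torque': [0.0798, 0.0196, 0.0688], 'opening': 0.0541}
```

View pics/s6.png

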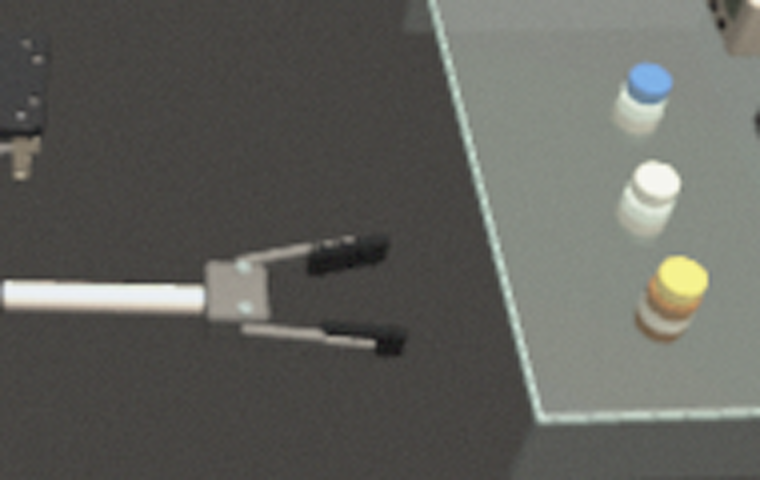

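View pics/t6.png

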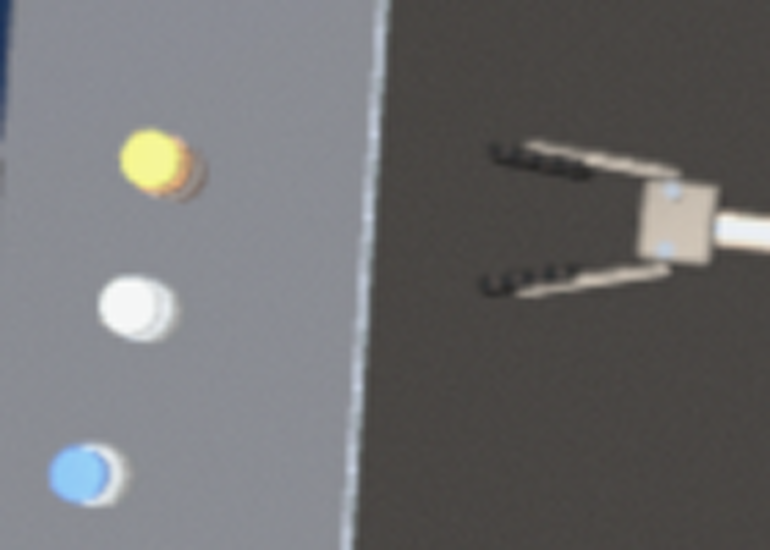

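```bash
python3 - <<'E'
from h import *
np.set_printoptions(precision=4,suppress=True)
c=lambda u:crop(u,5.5,(90,120))
s,m=unproj("top",c((672,190.5)),.03),unproj("top",c((664.5,249)),.03)
print(s,m,"perp ang",np.degrees(np.arctan2(*(s-m)[[1,0]]))+90)
mid=(s+m)/2
jar=unproj("top",c((152,161)),.046); print("jar top",jar, unproj("scene",crop((684,281),4,(230,150)),.046))
wj=unproj("top",c((131,306)),.046);print("white",wj)
for th in (82.5,83.6,84.2):
    t=np.radians(th); x=np.array([np.cos(t),np.sin(t)]); y=np.array([-x[1],x[0]])
    thr=mid[:2]+.062*x+.010*y
    print(th,"throat",thr,"jar in throat",rel(jar,t,thr),"white",rel(wj,t,thr))
    # front pads
    for u in [(492,152),(588,172),(482,285),(575,270)]:
        P=unproj("top",c(u),.027); print("  ",rel(P,t,thr))
E
```

```text
[ 0.643  -0.0458  0.03  ] [ 0.6154 -0.0423  0.03  ] perp ang 82.80833921331433
jar top [0.6549 0.1934 0.046 ] [0.6583 0.1962 0.046 ]
white [0.5877 0.2023 0.046 ]
82.5 throat [0.6274 0.0187] jar in throat (np.float64(0.17674786719176444), np.float64(-0.00450271711952685)) white (np.float64(0.1768253788258777), np.float64(0.06328145090698574))
   (np.float64(0.024697086034327027), np.float64(-0.03138612600617426))
   (np.float64(-0.02133698629600225), np.float64(-0.02782824818579255))
   (np.float64(0.020859298401951703), np.float64(0.03140767000653014))
   (np.float64(-0.021459745789978387), np.float64(0.01879076568146274))
83.6 throat [0.6262 0.0187] jar in throat (np.float64(0.17680940262531042), np.float64(-0.00908707863058814)) white (np.float64(0.17818818263626893), np.float64(0.05868310957028154))
   (np.float64(0.024270549890126086), np.float64(-0.03304654711775115))
   (np.float64(-0.02168673676415945), np.float64(-0.028605588519139767))
   (np.float64(0.021638949797502863), np.float64(0.029809352466526932))
   (np.float64(-0.02091450780160193), np.float64(0.01800719069727351))
84.2 throat [0.6255 0.0186] jar in throat (np.float64(0.1768058684697384), np.float64(-0.011587889195868159)) white (np.float64(0.17889424766167095), np.float64(0.05616414483596456))
   (np.float64(0.024024481155096027), np.float64(-0.033948690034989334))
   (np.float64(-0.021883780872289066), np.float64(-0.029026720152543532))
   (np.float64(0.0220512387656546), np.float64(0.028931320668483484))
   (np.float64(-0.020623475290523018), np.float64(0.017575416640625854))
```

Call:
drive_tool([
  {"claw": 0.42, "linear": [0, 0.6, 0], "angular": [0, 0, 0]},
  {"claw": 0.42, "linear": [0, 1.2, 0], "angular": [0, 0, 0]},
  {"claw": 0.42, "linear": [0, 1.2, 0], "angular": [0, 0, 0]},
  {"claw": 0.42, "linear": [0, 1.2, 0], "angular": [0, 0, 0]},
  {"claw": 0.42, "linear": [0, 1.2, 0], "angular": [0, 0, 0]},
  {"claw": 0.42, "linear": [0, 1.2, 0], "angular": [0, 0, 0]},
  {"claw": 0.42, "linear": [0, 1.2, 0], "angular": [0, 0, 0]},
  {"claw": 0.42, "linear": [0, 1.2, 0], "angular": [0, 0, 0]},
  {"claw": 0.42, "linear": [0, 0.8, 0], "angular": [0, 0, 0]},
  {"claw": 0.42, "linear": [0, 0.4, 0], "angular": [0, 0, 0]},
  {"claw": 0.42, "linear": [0, 0, 0], "angular": [0, 0, 0]},
], newtons=15)

```text
t: 11.82
tool_pos: [0.5573, -0.138, 0.0027]
orientation: [0.209, 3.135, 0.0]
force: [0.2, -0.4, -1.0]
opening: 0.0538
```

```bash
python3 - <<'E'
from snap import *
st(); snap("scene","s7",(230,150,420,270),4); snap("top","t7",(90,120,230,220),5.5)
E
```

```text
{'t': 11.825, 'tool_pos': [0.5573, -0.138, 0.0027], 'orientation': [0.2094, 3.1345, 0.0001], 'force': [0.2352, -0.4092, -1.0149], 'wrist_torque': [0.1172, -0.0454, 0.0749], 'opening': 0.0538}
```

View pics/s7.png

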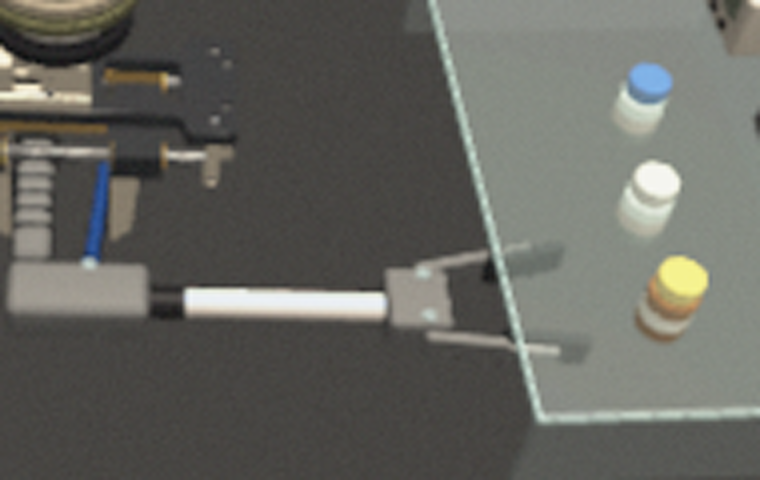

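View pics/t7.png

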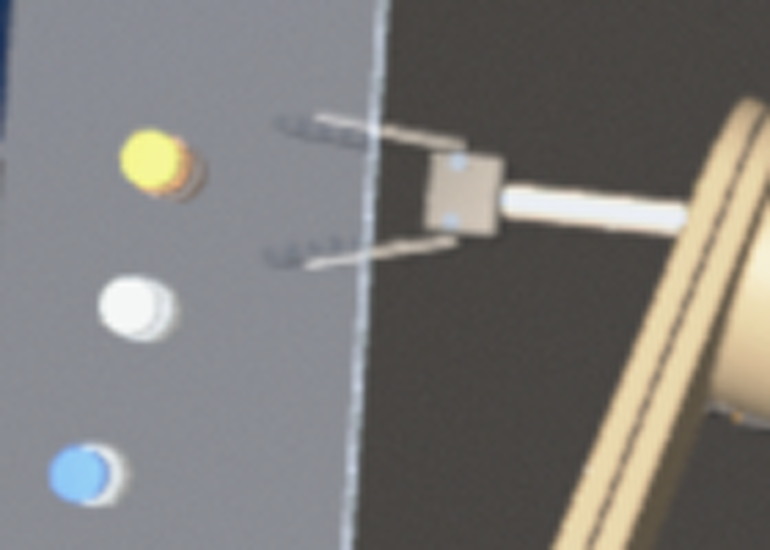

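```bash
python3 - <<'E'
from h import *
np.set_printoptions(precision=4,suppress=True)
c=lambda u:crop(u,5.5,(90,120))
s,m=unproj("top",c((458,160.5)),.03),unproj("top",c((450.5,220)),.03)
a,b=unproj("top",c((503,200.5)),.022),unproj("top",c((684,216.5)),.022)
print("shaft ang",np.degrees(np.arctan2(*(a-b)[[1,0]])))
print(s,m,"perp ang",np.degrees(np.arctan2(*(s-m)[[1,0]]))+90)
mid=(s+m)/2
for th in (82.8,84,85):
    t=np.radians(th); x=np.array([np.cos(t),np.sin(t)]); y=np.array([-x[1],x[0]])
    thr=mid[:2]+.062*x+.010*y
    print(th,"throat",thr,"jar in throat",rel((.6549,.1934),t,thr),rel((.6583,.1962),t,thr))
    for u in [(276,123),(372,139),(266,256),(358,243)]:
        P=unproj("top",c(u),.027); print("  ",rel(P,t,thr))
E
```

```text
shaft ang 84.82592957282323
[0.6573 0.0546 0.03  ] [0.6293 0.0579 0.03  ] perp ang 83.16159041361178
82.8 throat [0.6411 0.119 ] jar in throat (np.float64(0.07550785089541172), np.float64(-0.004351493007611911)) (np.float64(0.0787119050532109), np.float64(-0.0073737499381010384))
   (np.float64(0.025911854779569726), np.float64(-0.03150267755918412))
   (np.float64(-0.01990292921666827), np.float64(-0.029578459200854713))
   (np.float64(0.02214325483092023), np.float64(0.03133804097537304))
   (np.float64(-0.019881880477217426), np.float64(0.019930229313341864))
84 throat [0.6398 0.119 ] jar in throat (np.float64(0.07559598655652054), np.float64(-0.007232478969247573)) (np.float64(0.07873604463866175), np.float64(-0.010321173716350229))
   (np.float64(0.02544225615499872), np.float64(-0.0333390486421788))
   (np.float64(-0.020322182113205117), np.float64(-0.03045577985341886))
   (np.float64(0.022990519435917203), np.float64(0.02956681148684816))
   (np.float64(-0.01926430624735203), np.float64(0.019041609775708228))
85 throat [0.6387 0.1189] jar in throat (np.float64(0.07562332992315929), np.float64(-0.009634281557628806)) (np.float64(0.07870900460315823), np.float64(-0.012777307451447253))
   (np.float64(0.025021615713087406), np.float64(-0.034861571786235536))
   (np.float64(-0.020685532430733778), np.float64(-0.031180042556246877))
   (np.float64(0.023668111043642148), np.float64(0.028077496181301023))
   (np.float64(-0.018763969123106888), np.float64(0.018291345901122642))
```

Call:
drive_tool([
  {"claw": 0.42, "linear": [0, 0.6, 0], "angular": [0, 0, 0]},
  {"claw": 0.42, "linear": [0, 1, 0], "angular": [0, 0, 0]},
  {"claw": 0.42, "linear": [0, 1, 0], "angular": [0, 0, 0]},
  {"claw": 0.42, "linear": [0, 1, 0], "angular": [0, 0, 0]},
  {"claw": 0.42, "linear": [0, 1, 0], "angular": [0, 0, 0]},
  {"claw": 0.42, "linear": [0, 1, 0], "angular": [0, 0, 0]},
  {"claw": 0.42, "linear": [0, 0.8, 0], "angular": [0, 0, 0]},
  {"claw": 0.42, "linear": [0, 0.5, 0], "angular": [0, 0, 0]},
  {"claw": 0.42, "linear": [0, 0.2, 0], "angular": [0, 0, 0]},
  {"claw": 0.42, "linear": [0, 0, 0], "angular": [0, 0, 0]},
], newtons=15)

```text
t: 13.18
tool_pos: [0.5668, -0.0679, 0.0027]
orientation: [0.21, 3.134, 0.0]
force: [0.3, 0.9, -0.3]
opening: 0.0541
```

```bash
python3 - <<'E'
from snap import *
st(); snap("scene","s8",(270,150,460,270),4); snap("top","t8",(70,110,210,210),5.5)
E
```

```text
{'t': 13.175, 'tool_pos': [0.5668, -0.0679, 0.0027], 'orientation': [0.21, 3.1344, 0.0002], 'force': [0.2584, 0.9096, -0.2659], 'wrist_torque': [0.1111, -0.0387, 0.0157], 'opening': 0.0541}
```

View pics/s8.png

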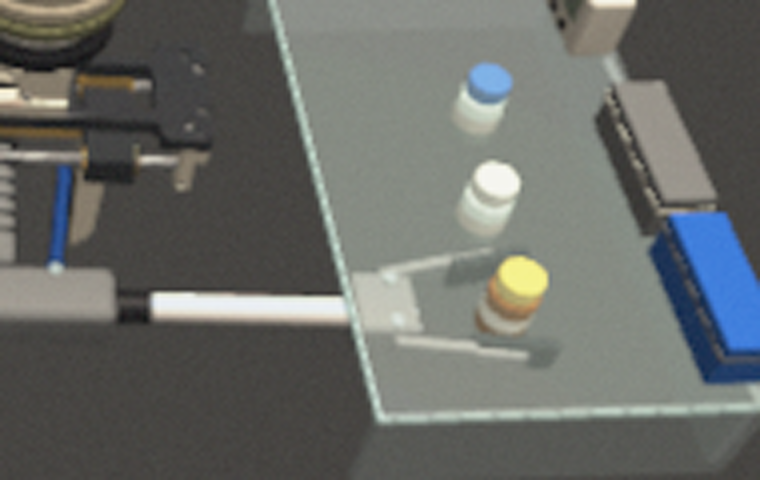

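View pics/t8.png

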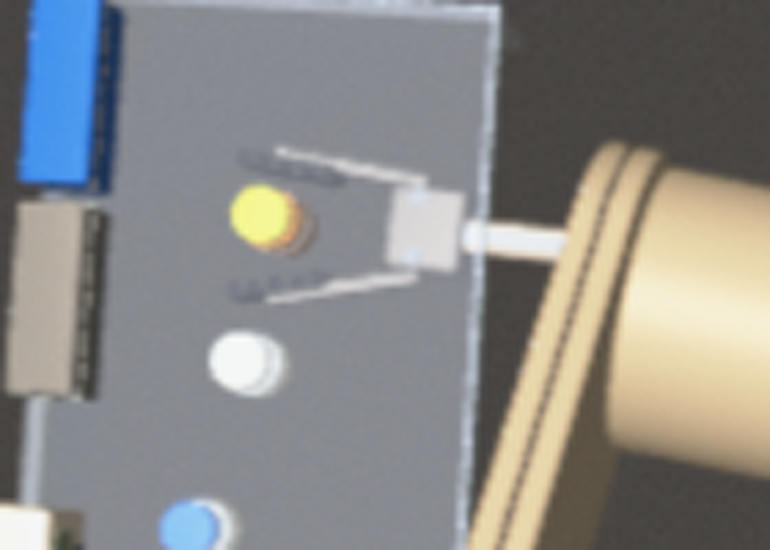

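Call:
drive_tool([
  {"claw": 0.43, "linear": [0, 0, 0], "angular": [0, 0, 0]},
  {"claw": 0.44, "linear": [0, 0, 0], "angular": [0, 0, 0]},
  {"claw": 0.45, "linear": [0, 0, 0], "angular": [0, 0, 0]},
  {"claw": 0.46, "linear": [0, 0, 0], "angular": [0, 0, 0]},
  {"claw": 0.47, "linear": [0, 0, 0], "angular": [0, 0, 0]},
  {"claw": 0.48, "linear": [0, 0, 0], "angular": [0, 0, 0]},
  {"claw": 0.48, "linear": [0, 0, 0], "angular": [0, 0, 0]},
], newtons=9)

```text
t: 14.15
tool_pos: [0.5667, -0.0679, 0.0027]
orientation: [0.21, 3.135, -0.0]
force: [-0.9, 0.0, -0.6]
opening: 0.0485
```

```bash
python3 - <<'E'
from snap import *
st(); snap("top","t9",(70,110,210,210),5.5)
E
```

```text
{'t': 14.15, 'tool_pos': [0.5667, -0.0679, 0.0027], 'orientation': [0.2101, 3.1345, -0.0], 'force': [-0.8728, 0.0112, -0.5806], 'wrist_torque': [-0.061, 0.02, 0.0279], 'opening': 0.0485}
```

View pics/t9.png

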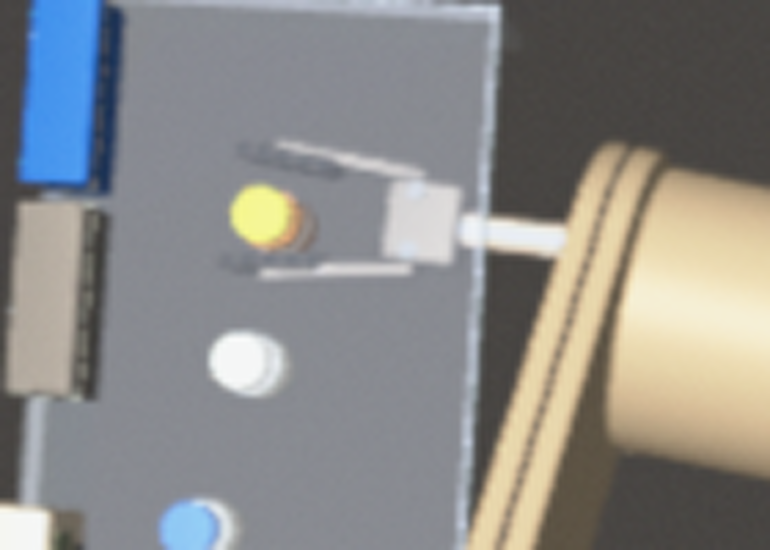

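Call:
drive_tool([
  {"claw": 0.49, "linear": [0, 0, 0], "angular": [0, 0, 0]},
  {"claw": 0.495, "linear": [0, 0, 0], "angular": [0, 0, 0]},
  {"claw": 0.5, "linear": [0, 0, 0], "angular": [0, 0, 0]},
  {"claw": 0.505, "linear": [0, 0, 0], "angular": [0, 0, 0]},
  {"claw": 0.51, "linear": [0, 0, 0], "angular": [0, 0, 0]},
  {"claw": 0.51, "linear": [0, 0, 0], "angular": [0, 0, 0]},
], newtons=9)

```text
t: 14.95
tool_pos: [0.5667, -0.0679, 0.0026]
orientation: [-0.21, -3.134, -0.0]
force: [-2.2, -0.6, -1.4]
opening: 0.0474
```

```bash
python3 - <<'E'
from snap import *
st(); snap("top","t10",(70,110,210,210),5.5)
E
```

```text
{'t': 14.95, 'tool_pos': [0.5667, -0.0679, 0.0026], 'orientation': [-0.21, -3.1345, -0.0], 'force': [-2.1989, -0.5984, -1.4165], 'wrist_torque': [-0.0894, 0.1811, 0.1491], 'opening': 0.0474}
```

View pics/t10.png

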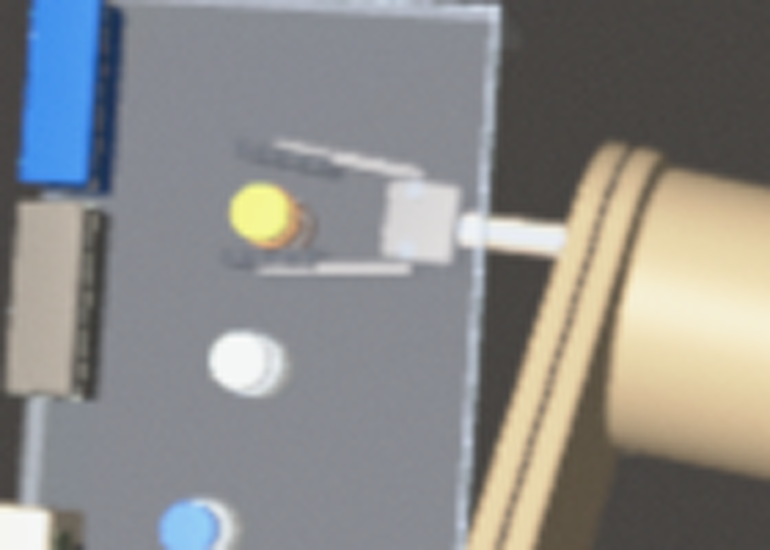

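Call:
drive_tool([
  {"claw": 0.51, "linear": [0, 0, 0], "angular": [0, 0, 0]},
  {"claw": 0.51, "linear": [0, 0, 0], "angular": [0, 0, 0]},
], newtons=10)

```text
t: 15.25
tool_pos: [0.5667, -0.0679, 0.0026]
orientation: [0.21, 3.135, 0.0]
force: [-0.8, 0.8, -1.6]
opening: 0.0465
```

```bash
python3 - <<'E'
from snap import *
st(); snap("wrist","w11"); snap("scene","s11",(270,150,460,270),4)
E
```

```text
{'t': 15.25, 'tool_pos': [0.5667, -0.0679, 0.0026], 'orientation': [0.2101, 3.1345, 0.0001], 'force': [-0.8011, 0.7855, -1.5849], 'wrist_torque': [-0.0996, 0.1597, 0.1786], 'opening': 0.0465}
```

View pics/w11.png

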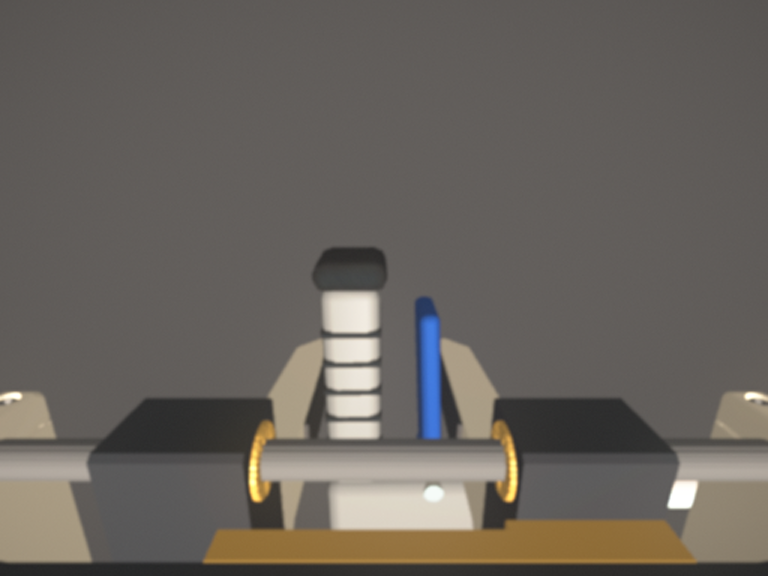

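View pics/s11.png

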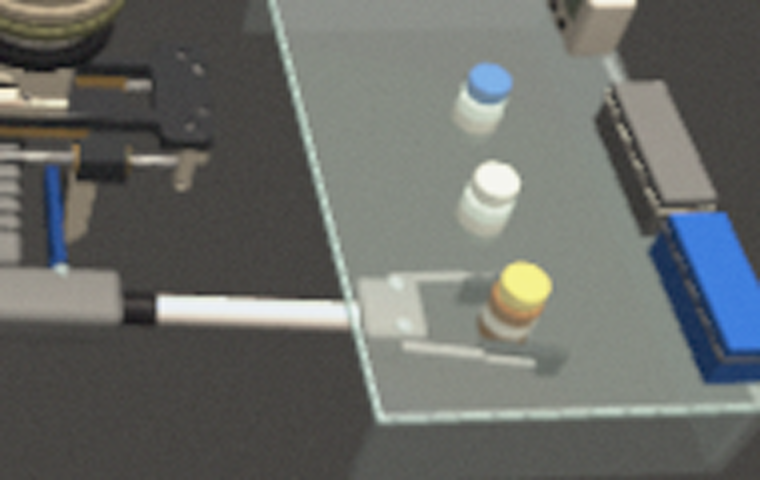

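Call:
drive_tool([
  {"claw": 0.51, "linear": [0, 0, 0], "angular": [0, 0, 0]},
  {"claw": 0.51, "linear": [0, 0, 0], "angular": [0, 0, 0]},
], newtons=10)

```text
t: 15.6
tool_pos: [0.5667, -0.0679, 0.0026]
orientation: [0.21, 3.135, 0.0]
force: [-0.0, 0.2, -1.2]
opening: 0.0456
```

```bash
python3 - <<'E'
from snap import *
st(); p=snap("top","t11",(100,130,170,180),11)
E
```

```text
{'t': 15.6, 'tool_pos': [0.5667, -0.0679, 0.0026], 'orientation': [0.2101, 3.1345, 0.0], 'force': [-0.0231, 0.2282, -1.1506], 'wrist_torque': [-0.0412, 0.1804, 0.1916], 'opening': 0.0456}
```

View pics/t11.png

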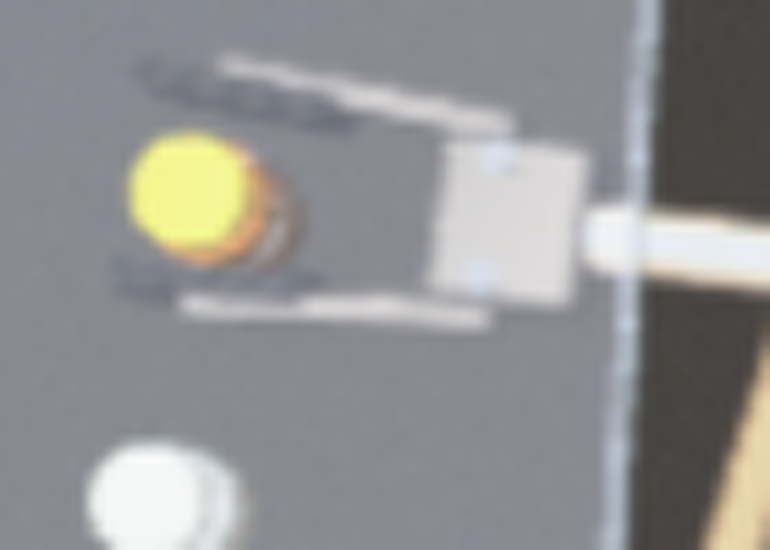

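Call:
drive_tool([
  {"claw": 0.515, "linear": [0, 0, 0], "angular": [0, 0, 0]},
  {"claw": 0.52, "linear": [0, 0, 0], "angular": [0, 0, 0]},
  {"claw": 0.525, "linear": [0, 0, 0], "angular": [0, 0, 0]},
  {"claw": 0.53, "linear": [0, 0, 0], "angular": [0, 0, 0]},
  {"claw": 0.535, "linear": [0, 0, 0], "angular": [0, 0, 0]},
  {"claw": 0.54, "linear": [0, 0, 0], "angular": [0, 0, 0]},
  {"claw": 0.54, "linear": [0, 0, 0], "angular": [0, 0, 0]},
], newtons=10)

```text
t: 16.52
tool_pos: [0.5667, -0.0679, 0.0027]
orientation: [0.21, 3.135, 0.0]
force: [-0.5, 0.1, -0.2]
opening: 0.0431
```

```bash
python3 - <<'E'
from snap import *
st(); p=snap("top","t12",(100,130,170,180),11)
E
```

```text
{'t': 16.525, 'tool_pos': [0.5667, -0.0679, 0.0027], 'orientation': [0.2101, 3.1345, 0.0], 'force': [-0.45, 0.0971, -0.1943], 'wrist_torque': [-0.054, 0.0965, 0.1803], 'opening': 0.0431}
```

View pics/t12.png

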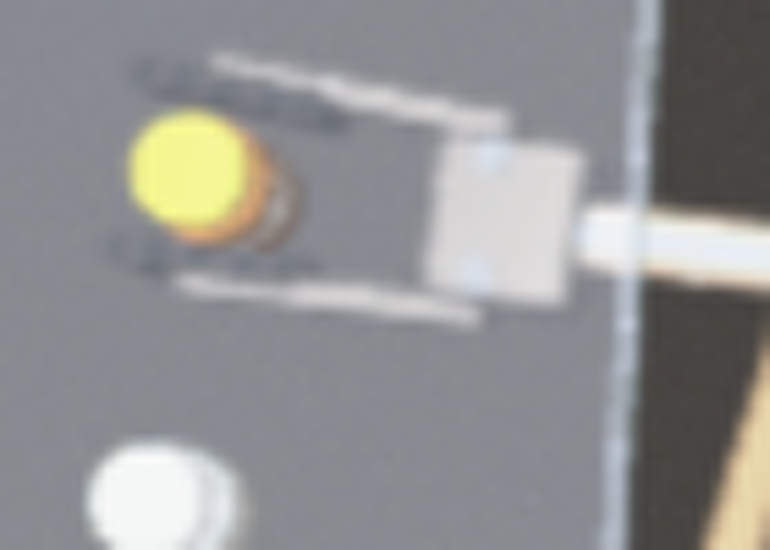

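Call:
drive_tool([
  {"claw": 0.545, "linear": [0, 0, 0], "angular": [0, 0, 0]},
  {"claw": 0.55, "linear": [0, 0, 0], "angular": [0, 0, 0]},
  {"claw": 0.55, "linear": [0, 0, 0], "angular": [0, 0, 0]},
  {"claw": 0.55, "linear": [0, 0, 0], "angular": [0, 0, 0]},
], newtons=10)

```text
t: 17.08
tool_pos: [0.5667, -0.0679, 0.0027]
orientation: [0.21, 3.135, -0.0]
force: [-0.6, 0.2, -1.2]
opening: 0.0429
```

Call:
drive_tool([
  {"claw": 0.555, "linear": [0, 0, 0], "angular": [0, 0, 0]},
  {"claw": 0.56, "linear": [0, 0, 0], "angular": [0, 0, 0]},
  {"claw": 0.56, "linear": [0, 0, 0], "angular": [0, 0, 0]},
  {"claw": 0.56, "linear": [0, 0, 0], "angular": [0, 0, 0]},
], newtons=10)

```text
t: 17.58
tool_pos: [0.5667, -0.0679, 0.0027]
orientation: [0.21, 3.135, -0.0]
force: [-1.2, -0.8, -0.5]
opening: 0.0434
```

```bash
python3 - <<'E'
from snap import *
st(); p=snap("top","t13",(100,130,170,180),11)
E
```

```text
{'t': 17.575, 'tool_pos': [0.5667, -0.0679, 0.0027], 'orientation': [0.21, 3.1345, -0.0], 'force': [-1.1738, -0.8405, -0.5043], 'wrist_torque': [-0.0669, 0.1469, 0.1708], 'opening': 0.0434}
```

View pics/t13.png

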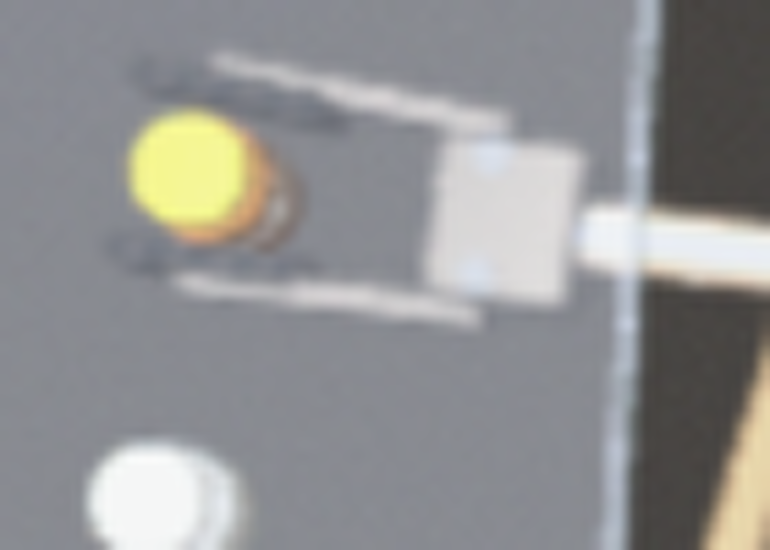

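Call:
drive_tool([
  {"claw": 0.56, "linear": [0, 0, 0], "angular": [0, 0, 0]},
  {"claw": 0.56, "linear": [0, 0, 0], "angular": [0, 0, 0]},
  {"claw": 0.56, "linear": [0, 0, 0], "angular": [0, 0, 0]},
], newtons=11)

```text
t: 18.0
tool_pos: [0.5667, -0.0679, 0.0026]
orientation: [-0.21, -3.135, 0.0]
force: [-0.5, -0.1, -1.0]
opening: 0.0416
```

Call:
drive_tool([
  {"claw": 0.56, "linear": [0, 0, 0], "angular": [0, 0, 0]},
  {"claw": 0.56, "linear": [0, 0, 0], "angular": [0, 0, 0]},
  {"claw": 0.56, "linear": [0, 0, 0], "angular": [0, 0, 0]},
  {"claw": 0.56, "linear": [0, 0, 0], "angular": [0, 0, 0]},
], newtons=11.5)

```text
t: 18.5
tool_pos: [0.5667, -0.0679, 0.0026]
orientation: [0.21, 3.135, -0.0]
force: [-0.6, -0.3, -0.3]
opening: 0.0413
```

```bash
python3 - <<'E'
from snap import *
st(); p=snap("top","t14",(100,130,170,180),11); st(); snap("scene","s14",(370,200,430,245),12);st()
E
```

```text
{'t': 18.5, 'tool_pos': [0.5667, -0.0679, 0.0026], 'orientation': [0.2101, 3.1345, -0.0], 'force': [-0.5687, -0.254, -0.3288], 'wrist_torque': [-0.0508, 0.1044, 0.1161], 'opening': 0.0413}
{'t': 18.55, 'tool_pos': [0.5667, -0.0679, 0.0026], 'orientation': [-0.2101, -3.1345, 0.0], 'force': [0.1334, -0.7482, -0.7829], 'wrist_torque': [-0.0636, 0.1567, 0.228], 'opening': 0.0415}
{'t': 18.6, 'tool_pos': [0.5667, -0.0679, 0.0026], 'orientation': [-0.21, -3.1345, -0.0], 'force': [-1.0563, -0.0043, -0.7545], 'wrist_torque': [-0.0778, 0.1281, 0.1533], 'opening': 0.0415}
```

View pics/t14.png

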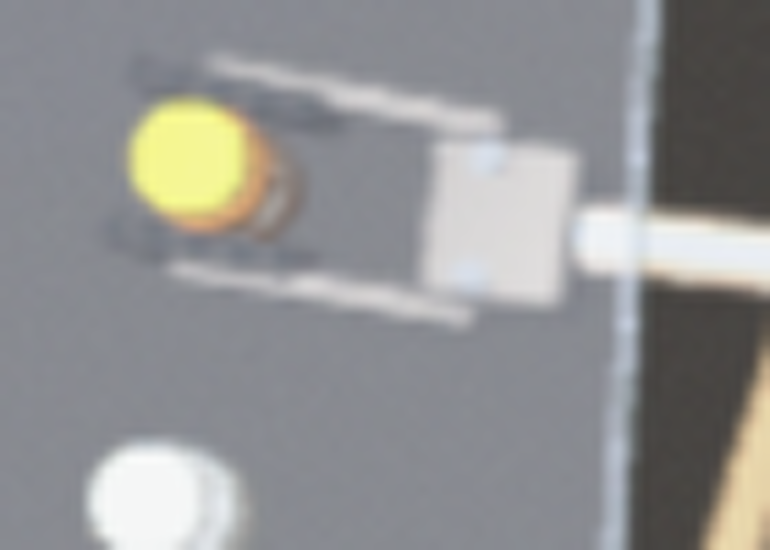

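View pics/s14.png

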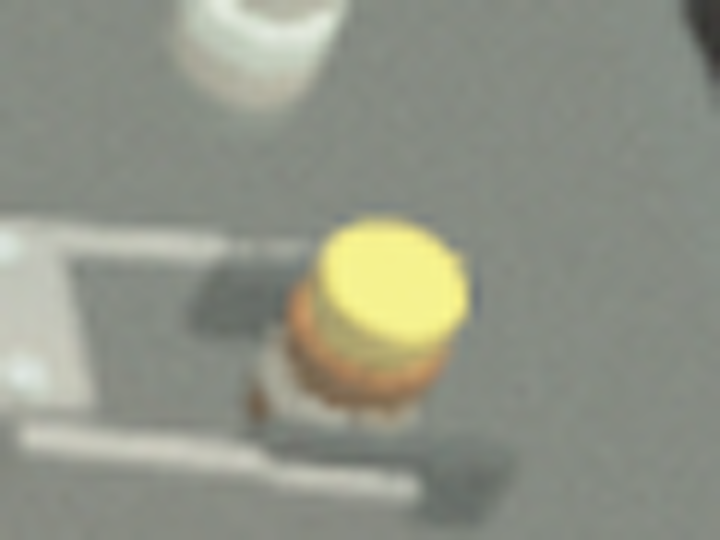

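Call:
drive_tool([
  {"claw": 0.565, "linear": [0, 0, 0], "angular": [0, 0, 0]},
  {"claw": 0.57, "linear": [0, 0, 0], "angular": [0, 0, 0]},
  {"claw": 0.57, "linear": [0, 0, 0], "angular": [0, 0, 0]},
  {"claw": 0.57, "linear": [0, 0, 0], "angular": [0, 0, 0]},
], newtons=11.5)

```text
t: 19.1
tool_pos: [0.5666, -0.0679, 0.0026]
orientation: [-0.21, -3.134, -0.0]
force: [-0.5, -0.6, -0.6]
opening: 0.0404
```

Call:
drive_tool([
  {"claw": 0.575, "linear": [0, 0, 0], "angular": [0, 0, 0]},
  {"claw": 0.575, "linear": [0, 0, 0], "angular": [0, 0, 0]},
  {"claw": 0.575, "linear": [0, 0, 0], "angular": [0, 0, 0]},
], newtons=12)

```text
t: 19.48
tool_pos: [0.5667, -0.0679, 0.0026]
orientation: [0.21, 3.135, -0.0]
force: [-0.6, 0.2, -0.7]
opening: 0.04
```

```bash
python3 - <<'E'
from snap import *
st(); p=snap("top","t15",(100,130,170,180),11); st(); snap("scene","s15",(370,200,430,245),12);st()
E
```

```text
{'t': 19.475, 'tool_pos': [0.5667, -0.0679, 0.0026], 'orientation': [0.2101, 3.1345, -0.0001], 'force': [-0.588, 0.1882, -0.7058], 'wrist_torque': [-0.0379, 0.1213, 0.1578], 'opening': 0.04}
{'t': 19.525, 'tool_pos': [0.5667, -0.0679, 0.0026], 'orientation': [-0.2102, -3.1345, -0.0], 'force': [0.0394, 0.6322, -0.4429], 'wrist_torque': [-0.0895, 0.1909, 0.2336], 'opening': 0.04}
{'t': 19.575, 'tool_pos': [0.5667, -0.0679, 0.0026], 'orientation': [-0.2101, -3.1346, 0.0001], 'force': [-0.7572, 0.4055, -0.444], 'wrist_torque': [-0.0799, 0.1999, 0.2426], 'opening': 0.0395}
```

View pics/t15.png

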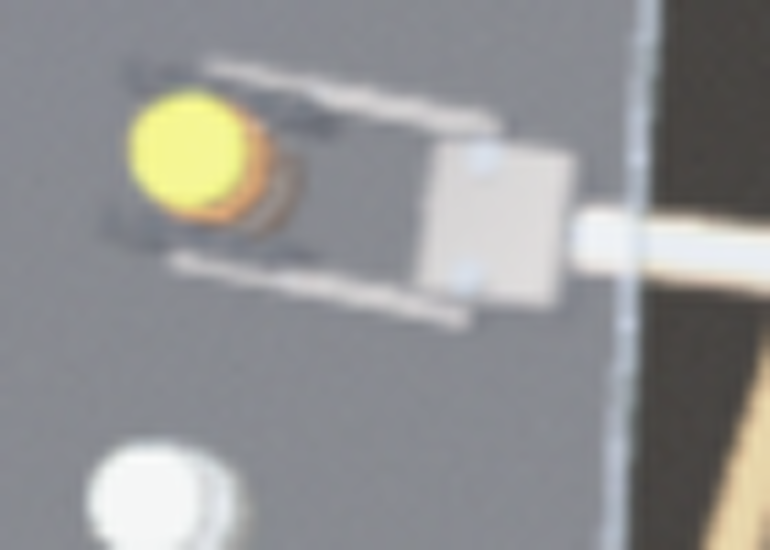

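View pics/s15.png

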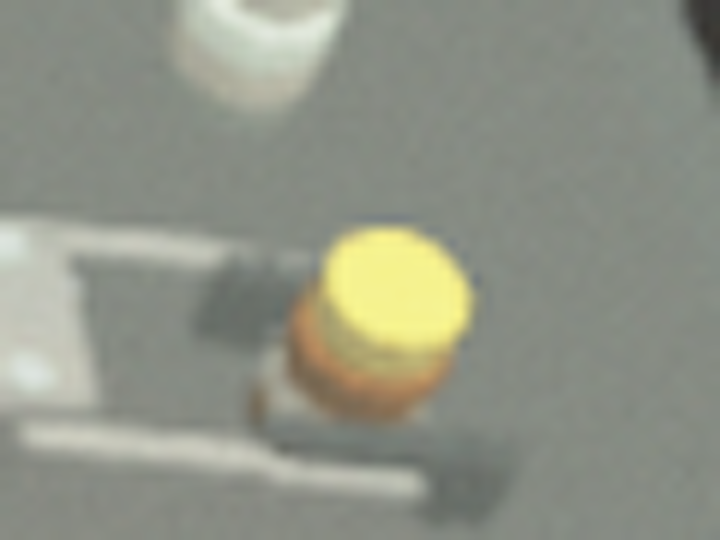

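```bash
cat > gap.py <<'E'
from h import *
def gap(cap,s1,s2,m1,m2,z=.022):
    c=lambda u:crop(u,11,(100,130))
    j=unproj("top",c(cap),.046)[:2]
    def d(a,b):
        a=unproj("top",c(a),z)[:2];b=unproj("top",c(b),z)[:2];n=(b-a)/np.linalg.norm(b-a)
        return abs(n[0]*(j-a)[1]-n[1]*(j-a)[0])*1000
    print("jar",j.round(4),"to set rail",d(s1,s2).round(1),"to mov rail",d(m1,m2).round(1))
E
python3 - <<'E'
from gap import *
gap((188,192),(220,62),(510,122),(182,303),(492,318))
gap((188,167),(212,60),(508,120),(178,280),(480,318))
gap((188,158),(210,62),(500,122),(172,268),(470,318))
gap((190,150),(207,66),(497,125),(172,260),(468,320))
E
```

```text
jar [0.6597 0.1949] to set rail 33.9 to mov rail 23.1
jar [0.6655 0.195 ] to set rail 28.3 to mov rail 24.0
jar [0.6676 0.195 ] to set rail 25.7 to mov rail 23.7
jar [0.6695 0.1946] to set rail 22.7 to mov rail 24.0
```

Call:
drive_tool([
  {"claw": 0.58, "linear": [0, 0, 0], "angular": [0, 0, 0]},
  {"claw": 0.585, "linear": [0, 0, 0], "angular": [0, 0, 0]},
  {"claw": 0.585, "linear": [0, 0, 0], "angular": [0, 0, 0]},
  {"claw": 0.585, "linear": [0, 0, 0], "angular": [0, 0, 0]},
], newtons=12)

```text
t: 20.08
tool_pos: [0.5667, -0.0679, 0.0026]
orientation: [0.21, 3.135, -0.0]
force: [-1.2, -0.9, -0.4]
opening: 0.0398
```

```bash
python3 - <<'E'
from snap import *
st(); p=snap("top","t16",(100,130,170,180),11); st()
E
```

```text
{'t': 20.075, 'tool_pos': [0.5667, -0.0679, 0.0026], 'orientation': [0.21, 3.1346, -0.0], 'force': [-1.2268, -0.9174, -0.4293], 'wrist_torque': [-0.1128, 0.1815, 0.1205], 'opening': 0.0398}
{'t': 20.125, 'tool_pos': [0.5667, -0.0679, 0.0026], 'orientation': [-0.2101, -3.1345, 0.0], 'force': [-0.4974, 0.0127, -0.3467], 'wrist_torque': [-0.0884, 0.1883, 0.1441], 'opening': 0.0398}
```

View pics/t16.png

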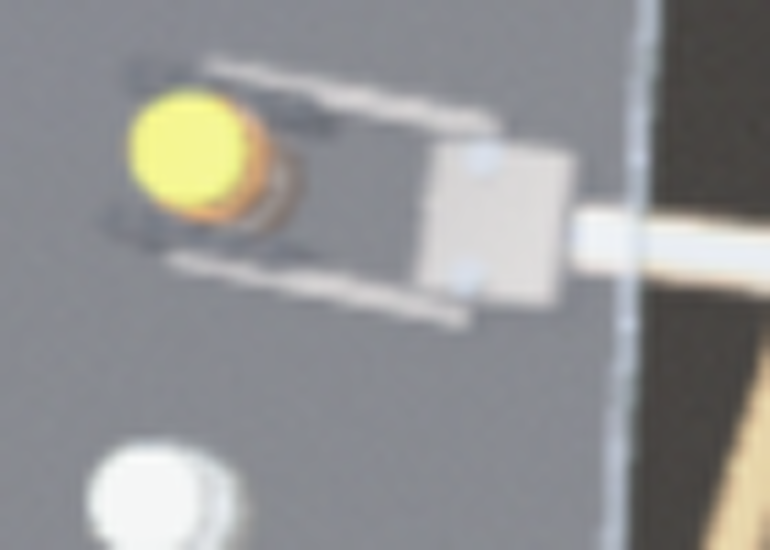

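Call:
drive_tool([
  {"claw": 0.585, "linear": [0, 0, 0], "angular": [0, 0, 0]},
  {"claw": 0.585, "linear": [0, 0, 0], "angular": [0, 0, 0]},
  {"claw": 0.585, "linear": [0, 0, 0], "angular": [0, 0, 0]},
], newtons=13)

```text
t: 20.5
tool_pos: [0.5667, -0.0679, 0.0026]
orientation: [-0.21, -3.134, 0.0]
force: [-1.1, -0.1, -0.8]
opening: 0.0394
```

```bash
python3 - <<'E'
from snap import *
for i in range(3): st(); read_camera("top")
E
```

```text
{'t': 20.5, 'tool_pos': [0.5667, -0.0679, 0.0026], 'orientation': [-0.21, -3.1345, 0.0001], 'force': [-1.1111, -0.0644, -0.8466], 'wrist_torque': [-0.1269, 0.1251, 0.1415], 'opening': 0.0394}
{'t': 20.55, 'tool_pos': [0.5667, -0.0679, 0.0026], 'orientation': [-0.21, -3.1345, 0.0], 'force': [-0.8636, -0.4314, -0.4976], 'wrist_torque': [-0.1381, 0.161, 0.1411], 'opening': 0.0394}
{'t': 20.6, 'tool_pos': [0.5667, -0.0679, 0.0026], 'orientation': [-0.21, -3.1345, 0.0], 'force': [-1.0814, -1.179, -0.0732], 'wrist_torque': [-0.1462, 0.1543, 0.1363], 'opening': 0.0397}
```

Call:
drive_tool([
  {"claw": 0.585, "linear": [0, 0, 0], "angular": [0, 0, 0]},
  {"claw": 0.585, "linear": [0, 0, 0], "angular": [0, 0, 0]},
  {"claw": 0.585, "linear": [0, 0, 0], "angular": [0, 0, 0]},
  {"claw": 0.585, "linear": [0, 0, 0], "angular": [0, 0, 0]},
], newtons=14)

```text
t: 21.15
tool_pos: [0.5667, -0.0679, 0.0026]
orientation: [0.21, 3.135, -0.0]
force: [-0.3, -1.1, -1.1]
opening: 0.0395
```

```bash
python3 - <<'E'
from snap import *
for i in range(3): st(); p=snap("top","t17",(100,130,170,180),11)
E
```

```text
{'t': 21.15, 'tool_pos': [0.5667, -0.0679, 0.0026], 'orientation': [0.2101, 3.1346, -0.0], 'force': [-0.3067, -1.1441, -1.1092], 'wrist_torque': [-0.1129, 0.1739, 0.078], 'opening': 0.0395}
{'t': 21.2, 'tool_pos': [0.5667, -0.0679, 0.0026], 'orientation': [0.2101, 3.1346, -0.0], 'force': [-0.9116, -0.8755, -0.3614], 'wrist_torque': [-0.0801, 0.1426, 0.1221], 'opening': 0.0393}
{'t': 21.25, 'tool_pos': [0.5667, -0.0679, 0.0026], 'orientation': [0.2102, 3.1345, 0.0], 'force': [-0.3911, -0.2432, -0.6107], 'wrist_torque': [-0.092, 0.1835, 0.1566], 'opening': 0.0395}
```

View pics/t17.png

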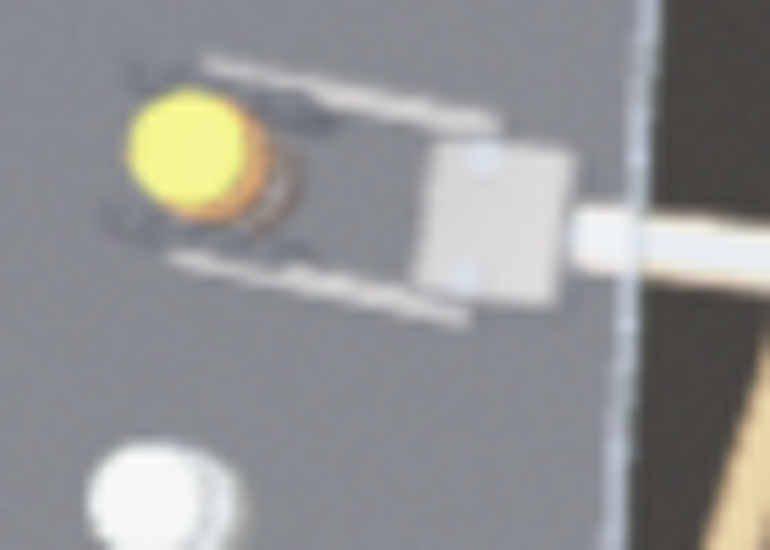

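Call:
drive_tool([
  {"claw": 0.585, "linear": [0, -0.2, 0], "angular": [0, 0, 0]},
  {"claw": 0.585, "linear": [0, -0.4, 0], "angular": [0, 0, 0]},
  {"claw": 0.585, "linear": [0, -0.6, 0], "angular": [0, 0, 0]},
  {"claw": 0.585, "linear": [0, -0.6, 0], "angular": [0, 0, 0]},
  {"claw": 0.585, "linear": [0, -0.6, 0], "angular": [0, 0, 0]},
  {"claw": 0.585, "linear": [0, -0.6, 0], "angular": [0, 0, 0]},
  {"claw": 0.585, "linear": [0, -0.4, 0], "angular": [0, 0, 0]},
  {"claw": 0.585, "linear": [0, -0.2, 0], "angular": [0, 0, 0]},
], newtons=14)

```text
t: 22.3
tool_pos: [0.5618, -0.1039, 0.0026]
orientation: [-0.211, -3.134, -0.0]
force: [0.8, 1.2, -2.4]
opening: 0.0396
```

```bash
python3 - <<'E'
from snap import *
st(); p=snap("top","t18",(90,120,190,190),7.5); snap("scene","s18",(330,180,430,255),7.5)
E
```

```text
{'t': 22.3, 'tool_pos': [0.5618, -0.1039, 0.0026], 'orientation': [-0.2106, -3.1345, -0.0], 'force': [0.7877, 1.1764, -2.395], 'wrist_torque': [0.1346, -0.0041, 0.0274], 'opening': 0.0396}
```

View pics/t18.png

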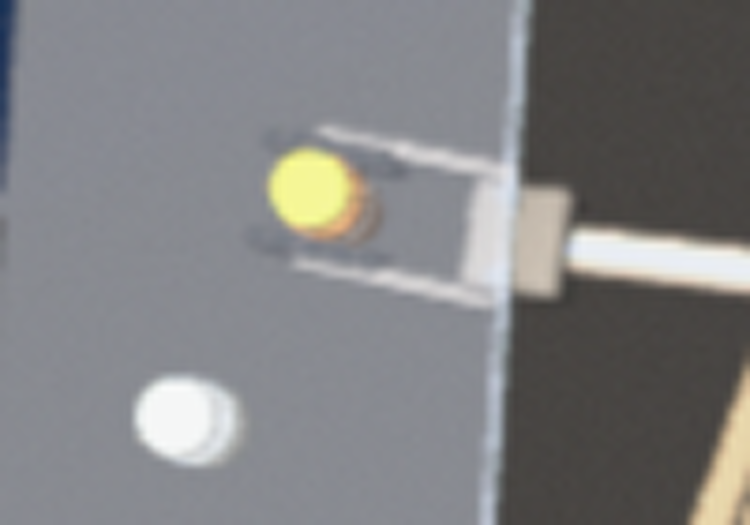

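View pics/s18.png

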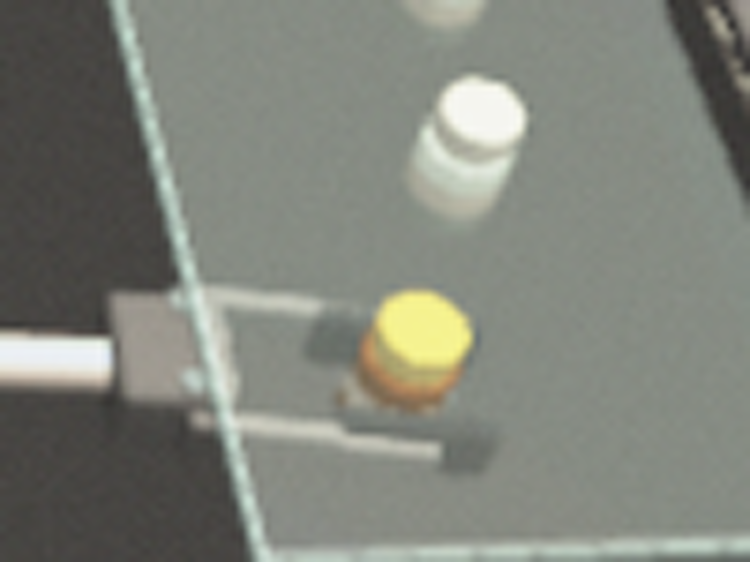

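Call:
drive_tool([
  {"claw": 0.585, "linear": [0, -0.3, 0], "angular": [0, 0, 0]},
  {"claw": 0.585, "linear": [0, -0.6, 0], "angular": [0, 0, 0]},
  {"claw": 0.585, "linear": [0, -0.8, 0], "angular": [0, 0, 0]},
  {"claw": 0.585, "linear": [0, -0.8, 0], "angular": [0, 0, 0]},
  {"claw": 0.585, "linear": [0, -0.8, 0], "angular": [0, 0, 0]},
  {"claw": 0.585, "linear": [0, -0.8, 0], "angular": [0, 0, 0]},
  {"claw": 0.585, "linear": [0, -0.8, 0], "angular": [0, 0, 0]},
  {"claw": 0.585, "linear": [0, -0.8, 0], "angular": [0, 0, 0]},
  {"claw": 0.585, "linear": [0, -0.8, 0], "angular": [0, 0, 0]},
  {"claw": 0.585, "linear": [0, -0.8, 0], "angular": [0, 0, 0]},
  {"claw": 0.585, "linear": [0, -0.6, 0], "angular": [0, 0, 0]},
  {"claw": 0.585, "linear": [0, -0.3, 0], "angular": [0, 0, 0]},
], newtons=14)

```text
t: 23.9
tool_pos: [0.5509, -0.1853, 0.0026]
orientation: [0.211, 3.134, 0.0]
force: [-0.5, 0.5, -0.6]
opening: 0.0394
```

```bash
python3 - <<'E'
from snap import *
st(); p=snap("top","t19",(110,130,230,214),6.2)
E
```

```text
{'t': 23.9, 'tool_pos': [0.5509, -0.1853, 0.0026], 'orientation': [0.2105, 3.1345, 0.0], 'force': [-0.5414, 0.5385, -0.609], 'wrist_torque': [0.1064, 0.0096, 0.0152], 'opening': 0.0394}
```

View pics/t19.png

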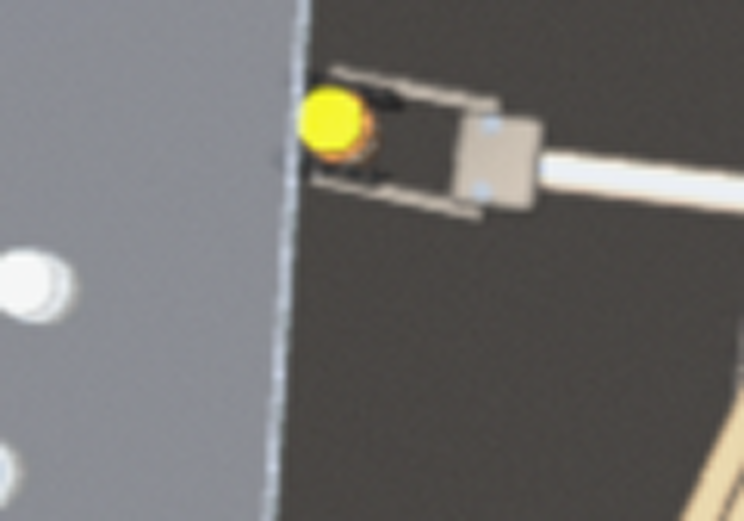

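Call:
drive_tool([
  {"claw": 0.585, "linear": [0, -0.3, 0], "angular": [0, 0, 0]},
  {"claw": 0.585, "linear": [0, -0.6, 0], "angular": [0, 0, 0]},
  {"claw": 0.585, "linear": [0, -0.8, 0], "angular": [0, 0, 0]},
  {"claw": 0.585, "linear": [0, -0.8, 0], "angular": [0, 0, 0]},
  {"claw": 0.585, "linear": [0, -0.8, 0], "angular": [0, 0, 0]},
  {"claw": 0.585, "linear": [0, -0.8, 0], "angular": [0, 0, 0]},
  {"claw": 0.585, "linear": [0, -0.8, 0], "angular": [0, 0, 0]},
  {"claw": 0.585, "linear": [0, -0.8, 0], "angular": [0, 0, 0]},
  {"claw": 0.585, "linear": [0, -0.8, 0], "angular": [0, 0, 0]},
  {"claw": 0.585, "linear": [0, -0.6, 0], "angular": [0, 0, 0]},
  {"claw": 0.585, "linear": [0, -0.3, 0], "angular": [0, 0, 0]},
  {"claw": 0.585, "linear": [0, 0, 0], "angular": [0, 0, 0]},
], newtons=14)

```text
t: 25.45
tool_pos: [0.541, -0.2585, 0.0027]
orientation: [-0.21, -3.134, 0.0]
force: [-1.1, -0.9, -1.6]
opening: 0.0395
```

```bash
python3 - <<'E'
from snap import *
for i in range(4): st(); p=snap("top","t20",(110,130,230,214),6.2)
snap("scene","s20",(270,170,390,260),6)
E
```

```text
{'t': 25.45, 'tool_pos': [0.541, -0.2585, 0.0027], 'orientation': [-0.2105, -3.1345, 0.0005], 'force': [-1.139, -0.9066, -1.5575], 'wrist_torque': [-0.1017, 0.1312, 0.0711], 'opening': 0.0395}
{'t': 25.5, 'tool_pos': [0.541, -0.2584, 0.0026], 'orientation': [-0.2103, -3.1344, 0.0004], 'force': [-0.705, -0.6655, -0.7269], 'wrist_torque': [-0.1281, 0.121, 0.0287], 'opening': 0.039}
{'t': 25.55, 'tool_pos': [0.541, -0.2583, 0.0027], 'orientation': [-0.21, -3.1345, 0.0004], 'force': [-0.2426, -0.8144, -1.2709], 'wrist_torque': [-0.0831, 0.0841, 0.0987], 'opening': 0.0391}
{'t': 25.6, 'tool_pos': [0.541, -0.2582, 0.0027], 'orientation': [-0.21, -3.1345, 0.0003], 'force': [-0.2049, 0.0529, -0.8993], 'wrist_torque': [-0.1238, 0.1806, 0.0535], 'opening': 0.039}
```

View pics/t20.png

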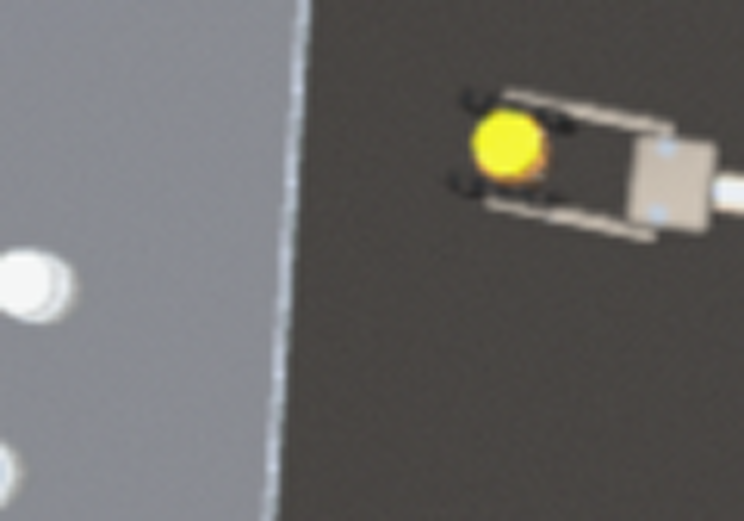

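View pics/s20.png

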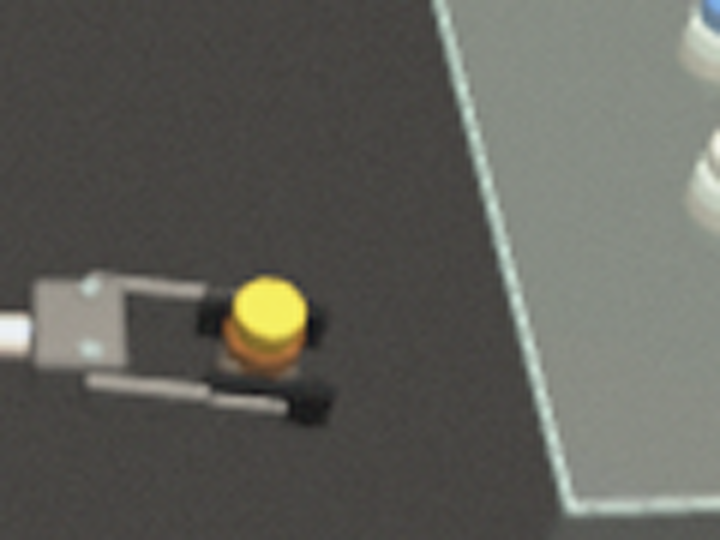

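Call:
drive_tool([
  {"claw": 0.57, "linear": [0, 0, 0], "angular": [0, 0, 0]},
  {"claw": 0.555, "linear": [0, 0, 0], "angular": [0, 0, 0]},
  {"claw": 0.54, "linear": [0, 0, 0], "angular": [0, 0, 0]},
  {"claw": 0.525, "linear": [0, 0, 0], "angular": [0, 0, 0]},
  {"claw": 0.51, "linear": [0, 0, 0], "angular": [0, 0, 0]},
  {"claw": 0.495, "linear": [0, 0, 0], "angular": [0, 0, 0]},
  {"claw": 0.48, "linear": [0, 0, 0], "angular": [0, 0, 0]},
  {"claw": 0.465, "linear": [0, 0, 0], "angular": [0, 0, 0]},
  {"claw": 0.45, "linear": [0, 0, 0], "angular": [0, 0, 0]},
  {"claw": 0.435, "linear": [0, 0, 0], "angular": [0, 0, 0]},
  {"claw": 0.42, "linear": [0, 0, 0], "angular": [0, 0, 0]},
  {"claw": 0.42, "linear": [0, 0, 0], "angular": [0, 0, 0]},
], newtons=14)

```text
t: 27.2
tool_pos: [0.5411, -0.2582, 0.0026]
orientation: [0.21, 3.135, -0.0]
force: [0.4, -0.5, -1.7]
opening: 0.0542
```

```bash
python3 - <<'E'
from snap import *
st(); p=snap("top","t21",(150,130,250,205),7.5)
snap("scene","s21",(270,170,390,260),6)
E
```

```text
{'t': 27.2, 'tool_pos': [0.5411, -0.2582, 0.0026], 'orientation': [0.2102, 3.1345, -0.0001], 'force': [0.3737, -0.4934, -1.7251], 'wrist_torque': [-0.1087, -0.0745, -0.1804], 'opening': 0.0542}
```

View pics/t21.png

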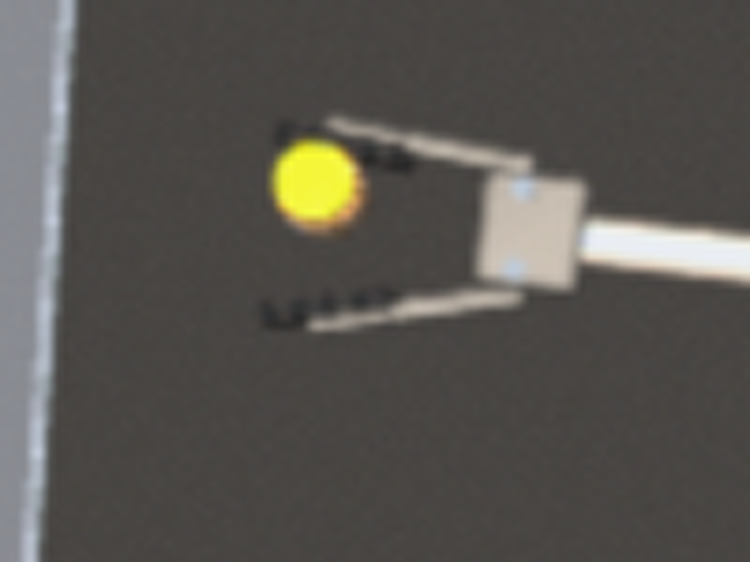

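View pics/s21.png

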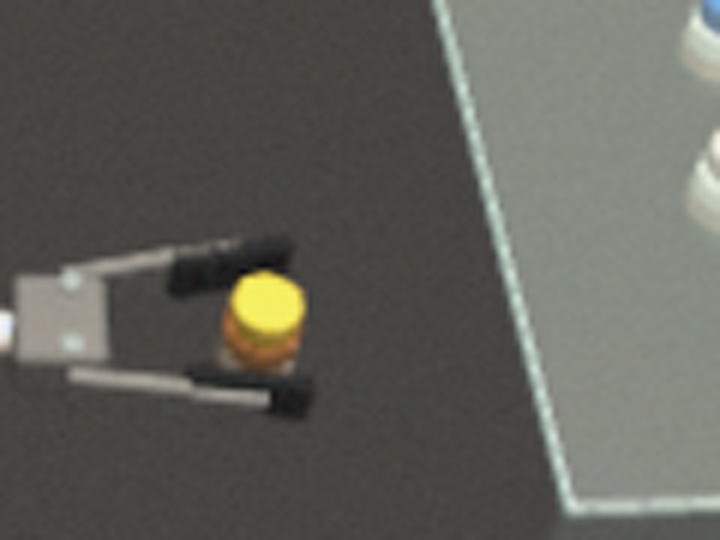

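Call:
drive_tool([
  {"claw": 0.42, "linear": [-0.3, 0, 0], "angular": [0, 0, 0]},
  {"claw": 0.42, "linear": [-0.3, 0, 0], "angular": [0, 0, 0]},
  {"claw": 0.42, "linear": [0, -0.3, 0], "angular": [0, 0, 0]},
  {"claw": 0.42, "linear": [0, -0.7, 0], "angular": [0, 0, 0]},
  {"claw": 0.42, "linear": [0, -0.9, 0], "angular": [0, 0, 0]},
  {"claw": 0.42, "linear": [0, -0.9, 0], "angular": [0, 0, 0]},
  {"claw": 0.42, "linear": [0, -0.9, 0], "angular": [0, 0, 0]},
  {"claw": 0.42, "linear": [0, -0.9, 0], "angular": [0, 0, 0]},
  {"claw": 0.42, "linear": [0, -0.9, 0], "angular": [0, 0, 0]},
  {"claw": 0.42, "linear": [0, -0.6, 0], "angular": [0, 0, 0]},
  {"claw": 0.42, "linear": [0, -0.3, 0], "angular": [0, 0, 0]},
  {"claw": 0.42, "linear": [0, 0, 0], "angular": [0, 0, 0]},
], newtons=14)

```text
t: 28.8
tool_pos: [0.5384, -0.3226, 0.0026]
orientation: [-0.21, -3.134, 0.0]
force: [-0.1, -0.3, -0.4]
opening: 0.0546
```

```bash
python3 - <<'E'
from snap import *
st(); p=snap("top","t22",(150,120,410,260),3)
snap("scene","s22",(60,110,400,270),2.3)
E
```

```text
{'t': 28.8, 'tool_pos': [0.5384, -0.3226, 0.0026], 'orientation': [-0.2104, -3.1345, 0.0002], 'force': [-0.1468, -0.2599, -0.3908], 'wrist_torque': [-0.0645, 0.0126, -0.041], 'opening': 0.0546}
```

View pics/t22.png

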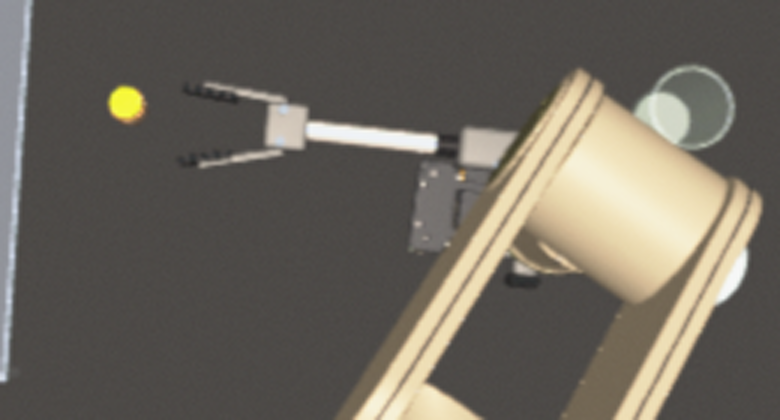

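View pics/s22.png

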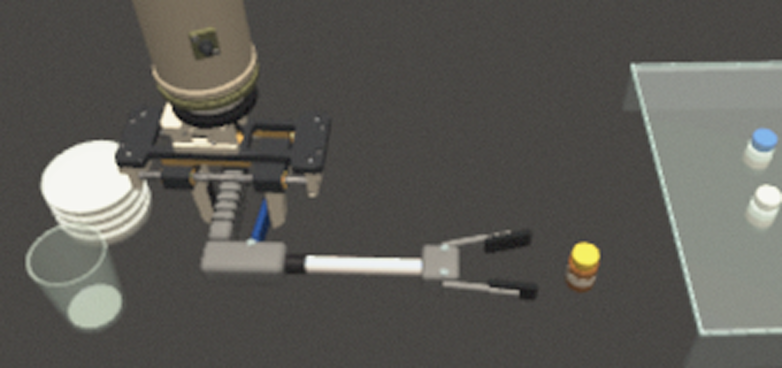

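Call:
drive_tool([
  {"claw": 0.4, "linear": [0, 0, 0], "angular": [0, 0, 0]},
  {"claw": 0.38, "linear": [0, 0, 0], "angular": [0, 0, 0]},
  {"claw": 0.35, "linear": [0, 0, 0], "angular": [0, 0, 0]},
  {"claw": 0.25, "linear": [0, 0, 0], "angular": [0, 0, 0]},
  {"claw": 0.1, "linear": [0, 0, 0], "angular": [0, 0, 0]},
  {"claw": 0.05, "linear": [0, 0, 0], "angular": [0, 0, 0]},
  {"claw": 0.05, "linear": [0, 0, -0.5], "angular": [0, 0, 0]},
  {"claw": 0.05, "linear": [0, 0, -1.5], "angular": [0, 0, 0]},
  {"claw": 0.05, "linear": [0, 0, -3], "angular": [0, 0, 0]},
  {"claw": 0.05, "linear": [0, 0, -4], "angular": [0, 0, 0]},
  {"claw": 0.05, "linear": [0, 0, -4], "angular": [0, 0, 0]},
  {"claw": 0.05, "linear": [0, 0, 0], "angular": [0, 0, 0]},
], newtons=14)

```text
t: 30.4
tool_pos: [0.5412, -0.3244, 0.1391]
orientation: [0.209, 3.127, -0.008]
force: [0.3, -0.1, 0.1]
opening: 0.0884
```

```bash
python3 - <<'E'
from snap import *
st(); p=snap("top","t23",(60,90,410,270),2.2)
snap("scene","s23",(60,110,470,270),1.9)
c=lambda u:crop(u,3,(150,120))
print("jar",unproj("top",c((126.5,104)),.046))
E
```

```text
{'t': 30.4, 'tool_pos': [0.5412, -0.3244, 0.1391], 'orientation': [0.2094, 3.1266, -0.0079], 'force': [0.2753, -0.1296, 0.0604], 'wrist_torque': [-0.0493, 0.0139, 0.0228], 'opening': 0.0884}
jar [0.6406 0.0037 0.046 ]
```

View pics/t23.png

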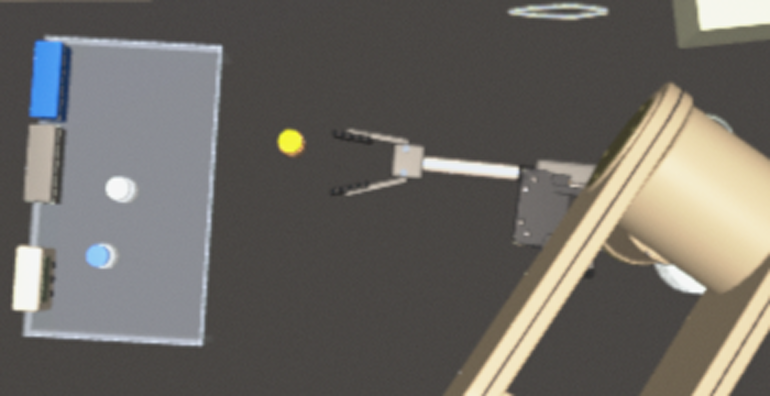

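View pics/s23.png

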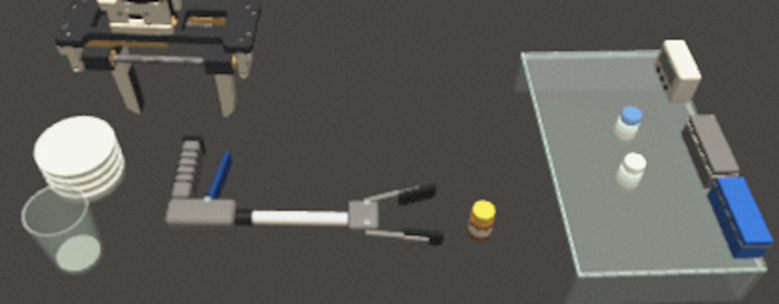

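```bash
python3 - <<'E'
from plant import *
print(close_job())
E
```

```text
the job is handed in; nothing more can be done
None
```

The yellow-capped jar is out from under the riser and standing on the open bench. The reacher lies flat on the bench, and the job was handed in at about 30 s of the 58 s allowed.

**What I did:**
- I took the reacher by its grip and trigger with the trigger squeezed 3 mm. A test lift of 8 mm made it roll and droop, so I set it down and slid it along the bench from then on.
- I slid the open jaws in around the jar and raised the grip force in small steps. The trigger stopped moving freely at about 39.5 mm over the bars.
- From the spring and friction figures I estimate 2 to 3 N on the jar at the final 14 N grip.
- I drew the jar out about 19 cm, opened the jaws, backed the reacher off and let go of it.

**What the last checks showed:**
- **Jar:** it looks upright in both pictures. Its centre is about 83 mm in front of the riser's edge, where 34 mm is needed, and there is a visible gap to the jaws.
- **Other things:** the white and blue jars look unmoved. The beaker and dishes show no visible shift in the side view; the arm half hid them from above. I did not measure any of them again.
- **Forces:** the wrist force stayed within about 3 N in every reading I took, with no sign of touching the riser.

**What I could not confirm:**
- **Jaw force on the jar:** this was inferred, never measured. A first stop at about 43 mm turned out to be trigger friction rather than the jar, so I squeezed on until the jaws were stiff and the pictures agreed.
- **Reacher flatness:** this was judged only from the final pictures.

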